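# Set, gauge and load the setter's block stage

### The arm

A 6-joint arm with a two-finger parallel gripper is mounted at the origin on the work surface. World frame = base frame: x ahead of the robot, y to its left, z up, the work surface at z = 0. Lengths are in mm, angles in rad, forces in N, time in s.
With the tool pointing down it reaches from about 300 to 775 mm from the base axis. Payload 14.6 kg.
Tool frame: the origin (TCP) lies between the finger pads, 19 mm behind the fingertips; this is the grasp point; z points along the fingers, y is the line along which they close (so a half turn about z gives the same grasp; the last joint's range is limited). The gripper opens to 94 mm and grips with 3 to 60 N. Pads are 16 mm wide; open, the fingers measure 119 mm over their backs; the gripper's body (75 mm by 177 mm) begins 78 mm behind the grasp point.
Start: joints at [1.106, 0.3, 1.521, -0, 1.321, -0.067], TCP at [213.062, 507.045, 224.246] pointing down, gripper open.
Joint ranges: [-3.03, 3.03], [-0.79, 2.21], [0.23, 2.52], [-1.04, 4.18], [0, 3.07], [-2.55, 2.55]. Speed limits (rad/s): [2.22, 2.22, 2.57, 3.14, 3.14, 3.14].

### API

Orientations are given as [roll, pitch, yaw] about the fixed x, y, z axes, in that order (R = Rz(yaw) Ry(pitch) Rx(roll)).
In Python, from cell import manip, cams, job gives the robot as it stands.
- The arm moves only by the tool jog_arm, never from a script. Its argument "commands" is a list of rows, each an object of numbers: "dx", "dy", "dz": the shift along the tool's x, y, z each as a share of 40 mm, from -1 to 1; "ax", "ay", "az": the turn, a rotation vector about the tool's x, y, z each as a share of 10 degrees, from -1 to 1; "gripper": the closure, from 0 (fully open) to 1 (shut). A call has 1 to 10 rows; each row shifts and turns the commanded pose from where the row before left it, along the tool's axes as they then stand; what a row does not reach is not made up. A row lasts 1/8 s, in which the tool goes at most 62.5 mm and 10.7 degrees, less where a joint would pass 70% of its speed; a pose out of reach is approached as far as the arm can. A call with a number of a shift or a turn outside -1 to 1 is refused whole. A call with a gripper value outside its range is refused whole. The fingers move at their own pace and stop on an object; "squeeze" is the grip in N (left out, the last holds). Time passes only in rows, so rows that do not move let the fingers close. It gives the time, the measured TCP pose, the force, the opening and the grip force at its end, in the units of the state.
- manip.read_state(): the state, without advancing time (a new reading comes with each control period).
- cams.camera(name): name is "side" or "top" or "wrist"; returns a dict with "image" (400x640x3 uint8, red, green, blue), "fx", "fy", "cx", "cy" (pixels), "world_to_cam" (4x4, takes a point from world to camera coordinates). Camera axes: x right, y down, z forward; pixel columns grow to the right and rows downward; lengths in mm; the calibration is good to about 2 mm. A picture is of the moment at which its call begins. There is no depth.
- job.sign_off(): hands the job in; it is judged then, once.
The state is a dict: "clock": time; "joints": joint angles; "qd": joint speeds; "effort": joint torques, N m; "eef_pos": TCP position; "eef_rot": TCP orientation; "wrist_force": force on the tool from outside, world axes, zero at the start; "moment": the same for the moment, N m; "finger_gap": finger opening in mm; "finger_force": force on a finger pad.
Only numpy, scipy, OpenCV 4.12 (cv2) and the standard library are available. Lean on these libraries where they do the work, as an engineer would, in place of code of your own. Each camera call takes 0.05 s, during which the arm holds its last target. There are 200 camera calls.

### The job

Get the loading stage on the stone-setter's bench ready: turn its knob until the pointer line on the fence lies on the black mark, let go of the knob, prove the channel by lowering the gauge's blade crosswise between fence and rail until it stands on the channel floor, and put the gauge back upright in its rest, fully down. Then lift every setting block out of the white dish and stand it upright, ring up, on the floor of the channel between fence and rail, wholly within their length. Leave the fence set on its mark and the other things on the bench where they are.

Things in the scene. Friction and masses are not known exactly. Their poses are not given: they have to be found in the camera images.
- stage: Fixed aluminium plate 150 (x) x 280 (y) x 12 mm; origin at the centre of its underside, on the table. Two steel bars run along its y, 12 wide, 220 long, 12 high above the plate: the fixed rail (inner face at x = +30 mm) and, on its -x side, the moving fence. The channel is the gap between them, open above and at both ends; its floor is the plate's top. A black knob stands at x = -50, y = 0.
- channel (a point): Point on the channel's floor, midway along it (y) and midway across it (x) once the pointer is on the mark; axes as the stage. The channel is then 29 mm wide (across x), 220 mm long (y) and 12 mm deep.
- mark (a point): The mark: a black line on a white strip on the stage, off the +y end of the fence; it is 2 mm wide and runs 15 mm along the stage's y from this point. Axes as the stage.
- pointer (a point): Tip of the fence's pointer, a black finger 2 mm wide that sticks out 13 mm from the fence's +y end, in line with its inner face, and continues the mark's line when on it; it slides along the stage's x with the fence. On the mark when its x in the mark's frame is 0. It starts 6 to 13 mm on the +x side of the mark, the channel being then too narrow for gauge and blocks.
- knob (a joint): Angle of the knob (rad), 0 to 6, growing clockwise seen from above. Each radian clockwise slides the fence 4 mm to the stage's -x and widens the channel (16 mm wide at angle 0); turning back narrows it. It stays where it is left (friction about 0.03 N m).
- knob_grip (a point): On the knob's vertical axis, at TCP height for gripping its bar: 49 mm above the table. Bar 38 long, 14 thick, 32 high; its top is 7 mm above this point, its foot 25 mm below, on a 40 mm disc. Its own x lies along the bar and turns with the knob (at angle 0 along the stage's x).
- dish: Fixed round white dish, 190 mm wide at the rim, 20 mm high, floor 5 mm thick (flat out to about 84 mm radius), wall 4 mm; origin at the centre of its underside, on the table.
- rest: Fixed dark wooden gauge rest, 60 (x) x 41 (y) x 24 mm high; a slot in its top, 30 (along x) x 11 mm (y) and 18 mm deep, floor 6 mm above the origin, which is the centre of its underside, on the table.
- gauge: Loose flat width gauge, 90 g, at first upright in the rest with a few mm of play. Origin at the middle of the blade's lower edge, z up the handle, x along the blade's width. Steel blade 26 wide (x), 8 thick (y), z 0 to 20 mm; shoulders 44 wide, 8 thick, z 20 to 26; black handle 16 (x) x 12 (y), z 26 to 70 mm, to grip.
- block0: Wooden setting block 24 x 24 x 34 mm high, about 50 g, with a thin brass ring embedded in its top (to 45 mm). Origin at the centre of its underside, z up. Starts standing in the dish. Three to five of the five blocks are there; an absent one reads None.
- block1: Setting block, the same as block0; may be absent.
- block2: Setting block, the same as block0; may be absent.
- block3: Setting block, the same as block0; may be absent.
- block4: Setting block, the same as block0; may be absent.
- brush: Brush lying on the bench, 150 mm long. Bystander; leave alone.
- tweezers: Steel tweezers lying, 120 mm long. Bystander.
- jar: Small amber jar, 44 mm wide, 55 mm high. Bystander.
- tin: Low aluminium tin, 60 mm wide, 28 mm high. Bystander.
- driver: Small screwdriver lying, 140 mm long. Bystander.
- eraser: Rubber block 45 x 20 x 14 mm. Bystander.

How it is judged (in metres and radians):
On the way, in this order (a step that is already met when the one before it is completed fails the run):
1. the pointer is on the mark (within 1.8 mm) and the knob is let go (x of pointer in the frame of mark between -0.0018 and 0.0018 m and contact force between the fingers and knob below 0.1 N), for 0.3 s.
2. the gauge's blade stands crosswise on the channel floor between fence and rail (x of gauge in the frame of channel between -0.005 and 0.005 m and y of gauge in the frame of channel between -0.105 and 0.105 m and z of gauge in the frame of channel below 0.0035 m and angle between gauge's own z axis and vertical below 0.12 rad and angle between the x axis of gauge and the x axis of stage, either way round below 0.25 rad), for 0.2 s.
3. the gauge is back upright in its rest, fully down and let go (z of gauge in the frame of rest below 0.011 m and horizontal distance between gauge and rest below 0.008 m and angle between gauge's own z axis and vertical below 0.3 rad and contact force between the fingers and gauge below 0.1 N), for 0.3 s.
4. every block present stands in the channel (x of block0 in the frame of channel between -0.005 and 0.005 m and y of block0 in the frame of channel between -0.105 and 0.105 m and z of each of block0, block1, block2, block3, block4 in the frame of channel below 0.0035 m and angle between each of block0, block1, block2, block3, block4's own z axis and vertical below 0.12 rad and linear speed of each of block0, block1, block2, block3, block4 below 0.03 m/s and contact force between the fingers and block0 below 0.1 N and x of block1 in the frame of channel between -0.005 and 0.005 m and y of block1 in the frame of channel between -0.105 and 0.105 m and contact force between the fingers and block1 below 0.1 N and x of block2 in the frame of channel between -0.005 and 0.005 m and y of block2 in the frame of channel between -0.105 and 0.105 m and contact force between the fingers and block2 below 0.1 N and x of block3 in the frame of channel between -0.005 and 0.005 m and y of block3 in the frame of channel between -0.105 and 0.105 m and contact force between the fingers and block3 below 0.1 N and x of block4 in the frame of channel between -0.005 and 0.005 m and y of block4 in the frame of channel between -0.105 and 0.105 m and contact force between the fingers and block4 below 0.1 N), for 0.3 s.
At the end, for the whole second after the job is handed in: Pointer within 1.8 mm of the mark; gauge in its rest (8 mm of centre, 5 mm of slot floor, lean under 0.3 rad); every block upright (0.12 rad) on the channel floor (3.5 mm), within 5 mm of its middle line and 105 mm of its middle lengthwise; all let go and at rest (all of step 3 and all of step 4 and x of pointer in the frame of mark between -0.0018 and 0.0018 m); the robot touches nothing.
It fails at once if a bystander (brush, tweezers, jar, tin, screwdriver, rubber block) is shifted by more than 30 mm (distance of any of brush, tweezers, jar, tin, driver, eraser from where it was at the start of the episode above 0.03 m).
Of block0, block1, block2, block3, block4 only 3 to 5 are there at a start; the rules pass over those that are not, and their reading is None.
At some moment in a run one of block0, block1, block2, block3, block4 may be knocked a few centimetres aside while the robot is not near it.
It also fails if it takes over 210 s, if anything falls off the work surface, if the arm or the gripper's body presses on something with over 40 N, if the wrist force passes 120 N, or if a joint passes its speed limit or range.

## Working session

There is one attempt and no reset: what is moved stays moved. The work goes in short steps, Python scripts to look and compute and a tool call to move; the robot and the scene stay as the last step left them, time stands still between calls to the robot, and variables do not carry over. Pictures are saved under pics/ and viewed, at most 14 in all, crops included, and the job is handed in when it is done.

Besides the shell and the picture viewer there is one more tool, called as name(argument=value, ...) on one line, values as JSON. jog_arm: Moves the arm, as the interface text tells. Shift numbers are shares of 40 mm and turn numbers shares of 10 degrees, none past 1 either way. Its arguments: {"type":"object","properties":{"commands":{"type":"array"},"squeeze":{"type":"number"}},"required":["commands"]}

```bash
ls; mkdir -p pics; cat > h.py <<'E'
import numpy as np, cv2
from cell import manip, cams, job
def snap(name, save=None):
    c=cams.camera(name); 
    if save: cv2.imwrite('pics/'+save+'.png', c['image'][:,:,::-1])
    return c
def ray(c,u,v,z):
    T=np.array(c['world_to_cam']); R=T[:3,:3]; t=T[:3,3]
    o=-R.T@t; d=R.T@np.array([(u-c['cx'])/c['fx'],(v-c['cy'])/c['fy'],1])
    return o+d*(z-o[2])/d[2]
def proj(c,p):
    q=np.array(c['world_to_cam'])@np.append(p,1); return c['fx']*q[0]/q[2]+c['cx'], c['fy']*q[1]/q[2]+c['cy']
E
python3 - <<'E'
from h import *
for n in ('top','side','wrist'):
    c=snap(n,n+'0'); T=np.array(c['world_to_cam']); print(n,c['fx'],c['cx'],c['cy'],(-T[:3,:3].T@T[:3,3]).round(),T[:3,:3].round(2).tolist())
print(manip.read_state())
E
```

```text
pics
top 371.9541393381608 326.7575855974939 196.40765249012696 [513.  22. 869.] [[-0.02, -1.0, -0.01], [-0.99, 0.02, -0.1], [0.1, 0.0, -0.99]]
side 432.0973907017532 312.78969381853545 198.38960759707135 [502. 622. 776.] [[-0.99, -0.12, -0.01], [-0.09, 0.76, -0.64], [0.09, -0.64, -0.77]]
wrist 281.1653927320042 324.8941790666808 199.50262276726434 [138. 539. 384.] [[0.39, 0.92, -0.0], [0.89, -0.37, 0.28], [0.26, -0.11, -0.96]]
{'clock': 0.15, 'joints': array([ 1.10640398e+00,  3.00349135e-01,  1.52139891e+00, -3.04424245e-05,
        1.32070717e+00, -6.66218282e-02]), 'qd': array([ 0.00045209, -0.0028804 , -0.00200005,  0.00116422, -0.00068687,
        0.00017378]), 'effort': array([ 3.29584072e-04, -5.31962907e+01, -3.52817380e+01,  7.08321319e-02,
        2.35713087e-02, -1.03094510e-04]), 'eef_pos': array([212.99408668, 506.89803921, 223.83029427]), 'eef_rot': array([-3.14073004e+00, -2.79994792e-05,  2.74382967e+00]), 'wrist_force': array([-0.82571256,  0.00681467,  0.46623757]), 'moment': array([ 0.02373379,  0.02673853, -0.01685856]), 'finger_force': 0.0, 'finger_gap': 94.18760076291947}
```

View pics/top0.png

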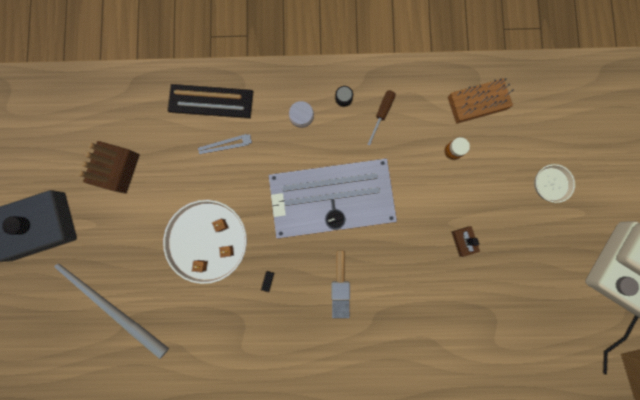

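View pics/side0.png

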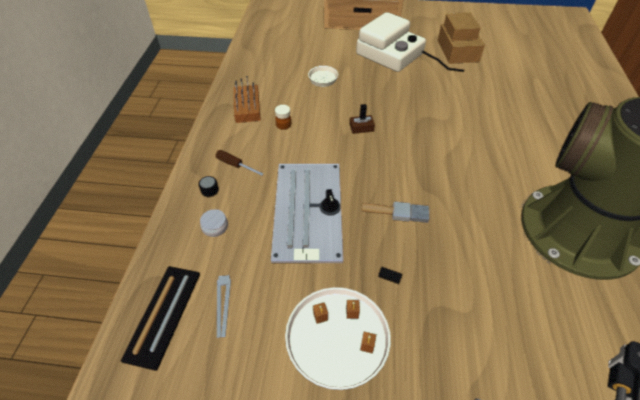

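The top view shows three blocks in the dish at (205,242), the stage at (333,198), the knob at (335,218), and the gauge in its rest at (466,241). The side view agrees with this. Next I measure roughly by colour.

```bash
python3 - <<'E'
from h import *
c=snap('top'); im=c['image']; hsv=cv2.cvtColor(im,cv2.COLOR_RGB2HSV)
def comps(m,roi,amin,z,nm):
    x0,y0,x1,y1=roi; mm=np.zeros_like(m); mm[y0:y1,x0:x1]=m[y0:y1,x0:x1]
    for k in cv2.findContours(mm,cv2.RETR_EXTERNAL,cv2.CHAIN_APPROX_NONE)[0]:
        if cv2.contourArea(k)<amin: continue
        r=cv2.minAreaRect(k); b=np.array([ray(c,*p,z)[:2] for p in cv2.boxPoints(r)])
        e=b[1]-b[0]; f=b[2]-b[1]
        print(nm,np.round(r[0],1),'ctr',ray(c,*r[0],z)[:2].round(1),'edges',e.round(1),np.hypot(*e).round(1),f.round(1),np.hypot(*f).round(1))
print(hsv[205,300],hsv[170,300],hsv[218,335],hsv[240,200],hsv[225,220],hsv[300,300],hsv[240,458])
comps(cv2.inRange(hsv,(105,15,60),(130,120,255)),(255,150,410,250),1500,12,'stage')
comps(cv2.inRange(hsv,(0,0,0),(180,255,60)),(310,190,360,235),50,40,'knob')
comps(cv2.inRange(hsv,(0,100,60),(14,255,200)),(170,205,240,280),30,34,'blk')
comps(cv2.inRange(hsv,(0,0,150),(180,40,255)),(155,190,255,290),2000,20,'dish')
comps(cv2.inRange(hsv,(0,0,0),(180,255,95)),(445,220,490,262),30,24,'rest')
for n,r in (('a',(265,150,405,245)),('b',(445,215,490,265))):
    pass
a=cv2.resize(im[150:245,262:402],None,fx=4,fy=4,interpolation=2); b=cv2.resize(im[220:265,445:490],None,fx=4,fy=4,interpolation=2)
out=np.zeros((570,560,3),np.uint8); out[:380,:]=a; out[385:565,:180]=b
d=cv2.resize(im[200:285,160:250],None,fx=2,fy=2); out[385:555,200:380]=d
cv2.imwrite('pics/crop1.png',out[:,:,::-1])
E
```

```text
[115  28 164] [ 14  34 148] [30 11 46] [ 65   7 205] [ 16 161 128] [ 17 103 144] [ 11 148  79]
stage [331.9 197.9] ctr [598.4  13.5] edges [  31.9 -277.4] 279.2 [-145.9  -13.9] 146.6
knob [335.  218.5] ctr [549.4   8. ] edges [ -0.8 -35.7] 35.7 [-37.8   1. ] 37.8
blk [199.1 265.7] ctr [452.2 312. ] edges [22.3 -2.9] 22.5 [ -4.5 -27.8] 28.1
blk [219.4 224.8] ctr [541.7 267.5] edges [ 11.1 -23.3] 25.8 [-20. -10.] 22.3
dish [204.5 241.5] ctr [505.1 305.3] edges [  -4.5 -191. ] 191.0 [-1.871e+02  1.000e-01] 187.1
rest [466.2 240.9] ctr [ 492.8 -286.2] edges [ 14.2 -50.8] 52.8 [-58.7 -14.2] 60.4
```

View pics/crop1.png

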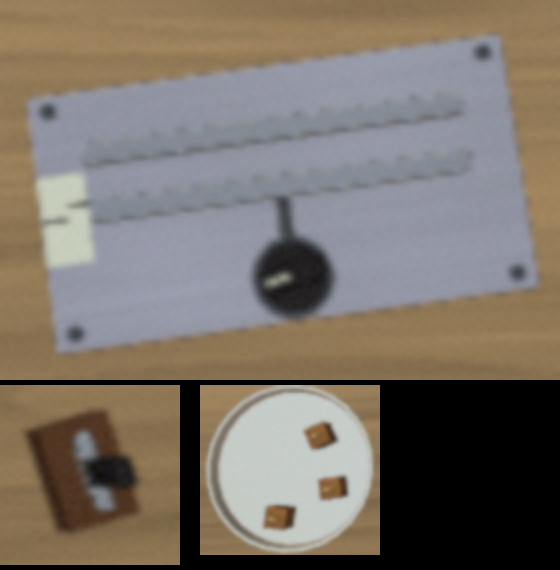

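Crop: pointer end at (90,204), mark line at (42–65,221), knob bar's white line at (265,283)–(290,275). The bar lies roughly along the stage's y. I'm moving the wrist camera over the stage.

jog_arm(commands=[{"dx": -0.97,"dy": -0.635},{"dx": -0.97,"dy": -0.635},{"dx": -0.97,"dy": -0.635},{"dx": -0.97,"dy": -0.635},{"dx": -0.97,"dy": -0.635},{"dx": -0.97,"dy": -0.635},{"dx": -0.97,"dy": -0.635},{"dx": -0.97,"dy": -0.635},{"dx": -0.97,"dy": -0.635},{"dx": -0.97,"dy": -0.635}])

```text
schema error: expected keys dx, dy, dz, ax, ay, az, gripper
```

jog_arm(commands=[{"dx": -0.97,"dy": -0.635},{"dx": -0.97,"dy": -0.635},{"dx": -0.97,"dy": -0.635},{"az": 0.95,"dz": 0.2},{"az": 0.95,"dz": 0.2},{"az": 0.95,"dz": 0.3},{"az": 0.95,"dz": 0.3},{"az": 0.95,"dz": 0.3},{"az": 0.95,"dz": 0.3},{"az": 0.85,"dz": 0.2}])

```text
schema error: expected keys dx, dy, dz, ax, ay, az, gripper
```

```bash
python3 - <<'E'
from h import *
s=manip.read_state(); print(s['clock'],s['eef_pos'].round(1),s['eef_rot'].round(3))
c=snap('wrist','w1'); print(np.array(c['world_to_cam']).round(3).tolist())
E
```

```text
0.2 [213.  506.9 223.9] [-3.141 -0.     2.744]
[[0.388, 0.922, -0.0, -550.306], [0.885, -0.373, 0.279, -28.094], [0.257, -0.108, -0.96, 392.359], [0.0, 0.0, 0.0, 1.0]]
```

View pics/w1.png

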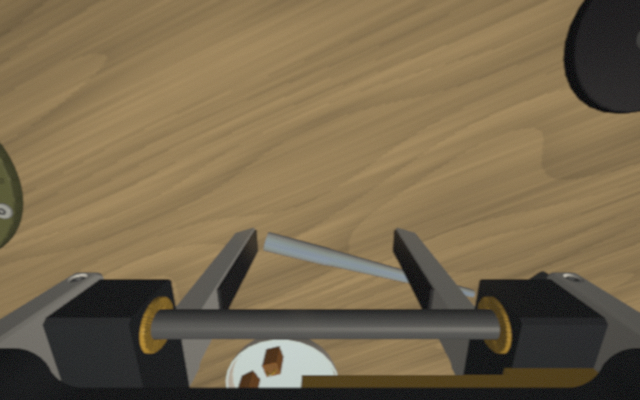

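The wrist view shows that the gripper hides everything below row 230, so usable views lie on the tool's +x side. I'm resending the move with all keys.

jog_arm(commands=[{"dx": -0.94,"dy": -0.7,"dz": 0,"ax": 0,"ay": 0,"az": 0,"gripper": 0},{"dx": -0.94,"dy": -0.7,"dz": 0,"ax": 0,"ay": 0,"az": 0,"gripper": 0},{"dx": -0.94,"dy": -0.7,"dz": 0,"ax": 0,"ay": 0,"az": 0,"gripper": 0},{"dx": -0.94,"dy": -0.7,"dz": 0,"ax": 0,"ay": 0,"az": 0,"gripper": 0},{"dx": -0.94,"dy": -0.7,"dz": 0,"ax": 0,"ay": 0,"az": 0,"gripper": 0},{"dx": -0.94,"dy": -0.7,"dz": 0,"ax": 0,"ay": 0,"az": 0,"gripper": 0},{"dx": -0.94,"dy": -0.7,"dz": 0,"ax": 0,"ay": 0,"az": 0,"gripper": 0},{"dx": -0.94,"dy": -0.7,"dz": 0,"ax": 0,"ay": 0,"az": 0,"gripper": 0},{"dx": -0.94,"dy": -0.7,"dz": 0,"ax": 0,"ay": 0,"az": 0,"gripper": 0},{"dx": -0.94,"dy": -0.7,"dz": 0,"ax": 0,"ay": 0,"az": 0,"gripper": 0}])

```text
clock: 1.5
eef_pos: [451.8, 101.8, 224.3]
eef_rot: [3.141, 0.0, 2.744]
wrist_force: [1.3, -0.0, -0.4]
finger_gap: 94.0
finger_force: 0.0
```

jog_arm(commands=[{"dx": -0.94,"dy": -0.7,"dz": 0,"ax": 0,"ay": 0,"az": 0,"gripper": 0},{"dx": -0.94,"dy": -0.7,"dz": 0,"ax": 0,"ay": 0,"az": 0,"gripper": 0},{"dx": -0.94,"dy": -0.7,"dz": 0,"ax": 0,"ay": 0,"az": 0,"gripper": 0},{"dx": -0.94,"dy": -0.7,"dz": 0,"ax": 0,"ay": 0,"az": 0,"gripper": 0},{"dx": -0.94,"dy": -0.7,"dz": 0,"ax": 0,"ay": 0,"az": 0,"gripper": 0},{"dx": 0,"dy": 0,"dz": 0.3,"ax": 0,"ay": 0,"az": 0.95,"gripper": 0},{"dx": 0,"dy": 0,"dz": 0.3,"ax": 0,"ay": 0,"az": 0.95,"gripper": 0},{"dx": 0,"dy": 0,"dz": 0.3,"ax": 0,"ay": 0,"az": 0.95,"gripper": 0},{"dx": 0,"dy": 0,"dz": 0.3,"ax": 0,"ay": 0,"az": 0.95,"gripper": 0},{"dx": 0,"dy": 0,"dz": 0.2,"ax": 0,"ay": 0,"az": 0.95,"gripper": 0}])

```text
clock: 2.75
eef_pos: [570.1, -98.6, 167.5]
eef_rot: [-3.141, -0.0, 1.909]
wrist_force: [-0.8, -0.6, -0.6]
finger_gap: 93.9
finger_force: 0.0
```

jog_arm(commands=[{"dx": 0,"dy": 0,"dz": 0,"ax": 0,"ay": 0,"az": 0.95,"gripper": 0},{"dx": 0,"dy": 0,"dz": 0,"ax": 0,"ay": 0,"az": 0.85,"gripper": 0},{"dx": 0,"dy": 0,"dz": 0,"ax": 0,"ay": 0,"az": 0,"gripper": 0},{"dx": 0,"dy": 0,"dz": 0,"ax": 0,"ay": 0,"az": 0,"gripper": 0}])

```text
clock: 3.25
eef_pos: [570.3, -98.6, 168.2]
eef_rot: [-3.141, -0.0, 1.604]
wrist_force: [-0.8, 0.3, 0.5]
finger_gap: 93.9
finger_force: 0.0
```

```bash
python3 - <<'E'
from h import *
s=manip.read_state(); print(s['clock'],s['eef_pos'].round(1),s['eef_rot'].round(3))
c=snap('wrist','w2'); print(np.array(c['world_to_cam']).round(3).tolist())
E
```

```text
3.25 [570.3 -98.6 168.2] [-3.141 -0.     1.604]
[[0.999, 0.032, 0.001, -566.661], [0.031, -0.96, 0.278, -124.829], [0.01, -0.278, -0.961, 305.554], [0.0, 0.0, 0.0, 1.0]]
```

View pics/w2.png

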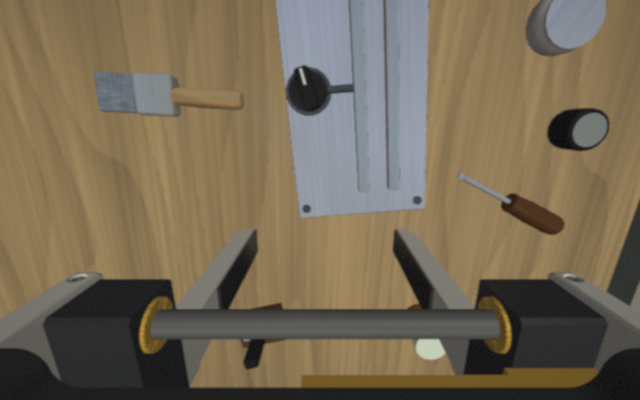

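The wrist view shows the knob at (309,90) with its white line at (303,67)–(306,84), the fence at column ~362 and the rail at ~391. I'm shifting along +y to see the pointer.

jog_arm(commands=[{"dx": 0.9,"dy": 0,"dz": 0,"ax": 0,"ay": 0,"az": 0,"gripper": 0},{"dx": 0.9,"dy": 0,"dz": 0,"ax": 0,"ay": 0,"az": 0,"gripper": 0},{"dx": 0.9,"dy": 0,"dz": 0,"ax": 0,"ay": 0,"az": 0,"gripper": 0},{"dx": 0,"dy": 0,"dz": 0,"ax": 0,"ay": 0,"az": 0,"gripper": 0},{"dx": 0,"dy": 0,"dz": 0,"ax": 0,"ay": 0,"az": 0,"gripper": 0}])

```text
clock: 3.92
eef_pos: [567.2, 8.8, 168.3]
eef_rot: [3.141, 0.0, 1.602]
wrist_force: [-0.1, -0.1, 0.4]
finger_gap: 93.7
finger_force: 0.0
```

```bash
python3 - <<'E'
from h import *
c=snap('wrist'); im=c['image']
np.savez('w3.npz',**{k:np.array(v) for k,v in c.items()})
cv2.imwrite('pics/w3c.png',cv2.resize(im[0:260,220:460],None,fx=2.3,fy=2.3,interpolation=2)[:,:,::-1])
E
```

```text
(no output)
```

View pics/w3c.png

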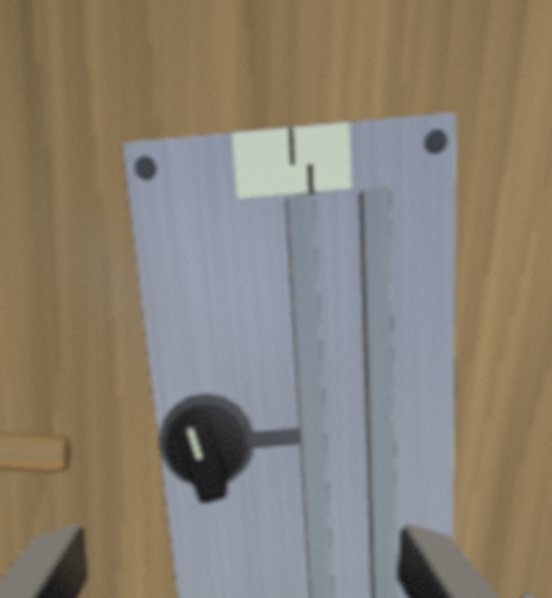

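Crop (scale 2.3, offset 220,0): mark (291,128)–(292,164), pointer (310,166)–(312,192), white line on the bar (189,428)–(200,458), knob disc centre ~(206,442).

```bash
cat > m.py <<'E'
from h import *
w=np.load('w3.npz'); c={k:w[k] for k in w}
def P(u,v,z): return ray(c,u/2.3+220,v/2.3,z)[:2]
tl,tr=P(124,143,12),P(456,113,12); lb,rb=P(176,598,12),P(454,598,12)
print('corners',tl.round(1),tr.round(1),np.hypot(*(tr-tl)))
for a,b,n in((tr-tl,0,'top'),(tl-lb,90,'left'),(tr-rb,90,'right')): print(n,np.degrees(np.arctan2(a[1],a[0]))-b)
m0,m1=P(291,128,12),P(292,164,12); p0,p1=P(310,166,12),P(312,192,12)
yaw=np.radians(6.3); X=np.array([np.cos(yaw),np.sin(yaw)]); Y=np.array([-X[1],X[0]])
for q,n in((m0,'m0'),(m1,'m1'),(p0,'p0'),(p1,'p1')): print(n,q.round(1),'sx',(X@q).round(1),'sy',(Y@q).round(1))
ctr=(tl+tr)/2-Y*140; print('stage ctr',ctr.round(1), 'knob exp',(ctr-50*X).round(1))
w0,w1=P(189,428,56),P(200,458,56); print('white',w0.round(1),w1.round(1),np.degrees(np.arctan2(*(w0-w1)[::-1])))
print('disc',P(206,442,20).round(1),'bar foot end',P(213,497,30).round(1))
im=c['image']; print(proj(c,np.array([*(ctr-50*X),56])))
E
python3 m.py
```

```text
corners [510.5 144.3] [657.4 160.9] 147.7745209023192
top 6.415075344045391
left 5.99185853632703
right 6.727557379407841
m0 [584.8 152.7] sx 598.0 sy 87.6
m1 [586. 138.] sx 597.6 sy 72.8
p0 [594.2 137.4] sx 605.6 sy 71.4
p1 [595.7 126.5] sx 606.0 sy 60.4
stage ctr [599.3  13.4] knob exp [549.6   8. ]
white [543.8  25. ] [548.7  11.6] 110.20722069967931
disc [549.5   9.5] bar foot end [553.8 -15.6]
(np.float64(307.7872537156984), np.float64(202.62658937942902))
```

jog_arm(commands=[{"dx": 0,"dy": -0.445,"dz": 0.3,"ax": 0,"ay": 0,"az": -0.6,"gripper": 0.3},{"dx": 0,"dy": 0,"dz": 0.8,"ax": 0,"ay": 0,"az": -0.6,"gripper": 0.3},{"dx": 0,"dy": 0,"dz": 0.8,"ax": 0,"ay": 0,"az": -0.6,"gripper": 0.3},{"dx": 0,"dy": 0,"dz": 0.7,"ax": 0,"ay": 0,"az": 0,"gripper": 0.3},{"dx": 0,"dy": 0,"dz": 0.36,"ax": 0,"ay": 0,"az": 0,"gripper": 0.3},{"dx": 0,"dy": 0,"dz": 0,"ax": 0,"ay": 0,"az": 0,"gripper": 0.3},{"dx": 0,"dy": 0,"dz": 0,"ax": 0,"ay": 0,"az": 0,"gripper": 0.3}])

```text
clock: 4.85
eef_pos: [549.9, 8.5, 50.9]
eef_rot: [3.14, 0.001, 1.914]
wrist_force: [0.4, -0.0, -1.2]
finger_gap: 65.9
finger_force: 0.0
```

jog_arm(commands=[{"dx": 0,"dy": 0,"dz": 0,"ax": 0,"ay": 0,"az": 0,"gripper": 1},{"dx": 0,"dy": 0,"dz": 0,"ax": 0,"ay": 0,"az": 0,"gripper": 1},{"dx": 0,"dy": 0,"dz": 0,"ax": 0,"ay": 0,"az": 0,"gripper": 1},{"dx": 0,"dy": 0,"dz": 0,"ax": 0,"ay": 0,"az": 0,"gripper": 1},{"dx": 0,"dy": 0,"dz": 0,"ax": 0,"ay": 0,"az": 0,"gripper": 1},{"dx": 0,"dy": 0,"dz": 0,"ax": 0,"ay": 0,"az": 0,"gripper": 1}], squeeze=12)

```text
clock: 5.6
eef_pos: [549.2, 8.7, 49.8]
eef_rot: [-3.141, 0.0, 1.915]
wrist_force: [-0.9, -0.3, -0.4]
finger_gap: 14.0
finger_force: 12.0
```

jog_arm(commands=[{"dx": 0,"dy": 0,"dz": 0,"ax": 0,"ay": 0,"az": 1,"gripper": 1},{"dx": 0,"dy": 0,"dz": 0,"ax": 0,"ay": 0,"az": 1,"gripper": 1},{"dx": 0,"dy": 0,"dz": 0,"ax": 0,"ay": 0,"az": 1,"gripper": 1},{"dx": 0,"dy": 0,"dz": 0,"ax": 0,"ay": 0,"az": 1,"gripper": 1},{"dx": 0,"dy": 0,"dz": 0,"ax": 0,"ay": 0,"az": 1,"gripper": 1},{"dx": 0,"dy": 0,"dz": 0,"ax": 0,"ay": 0,"az": 1,"gripper": 1},{"dx": 0,"dy": 0,"dz": 0,"ax": 0,"ay": 0,"az": 1,"gripper": 1},{"dx": 0,"dy": 0,"dz": 0,"ax": 0,"ay": 0,"az": 1,"gripper": 1},{"dx": 0,"dy": 0,"dz": 0,"ax": 0,"ay": 0,"az": 1,"gripper": 1},{"dx": 0,"dy": 0,"dz": 0,"ax": 0,"ay": 0,"az": 1,"gripper": 1}])

```text
clock: 6.85
eef_pos: [549.5, 8.5, 49.8]
eef_rot: [3.141, -0.0, 0.164]
wrist_force: [0.6, -1.9, -1.2]
finger_gap: 13.8
finger_force: 12.0
```

jog_arm(commands=[{"dx": 0,"dy": 0,"dz": 0,"ax": 0,"ay": 0,"az": 0.6,"gripper": 1},{"dx": 0,"dy": 0,"dz": 0,"ax": 0,"ay": 0,"az": 0,"gripper": 1},{"dx": 0,"dy": 0,"dz": 0,"ax": 0,"ay": 0,"az": 0,"gripper": 1}])

```text
clock: 7.22
eef_pos: [549.5, 8.5, 49.9]
eef_rot: [3.141, -0.0, 0.067]
wrist_force: [2.2, -4.6, -1.3]
finger_gap: 14.2
finger_force: 12.0
```

```bash
python3 - <<'E'
from h import *
o=[]
c=snap('wrist'); np.savez('w4.npz',**{k:np.array(v) for k,v in c.items()})
s=snap('side'); np.savez('s4.npz',**{k:np.array(v) for k,v in s.items()})
t=snap('top'); 
m=np.array([585.5,145,12])
print([np.round(proj(q,m),0) for q in (c,s,t)])
a=cv2.resize(c['image'],None,fx=.9,fy=.9)
def cr(q,k=6,r=24):
    u,v=map(int,proj(q,m)); return cv2.resize(q['image'][v-r//2:v+r//2+8,u-r:u+r],None,fx=k,fy=k,interpolation=2)
b=np.hstack([cr(s),cr(t)]); out=np.zeros((570,576,3),np.uint8); out[:360]=a; out[365:365+b.shape[0],:b.shape[1]]=b
cv2.imwrite('pics/k4.png',out[:,:,::-1])
E
```

```text
[array([138., 171.]), array([305., 257.]), array([275., 205.])]
```

View pics/k4.png

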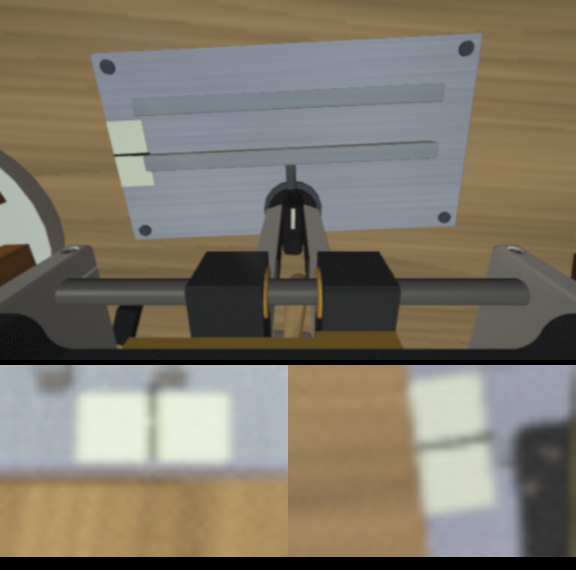

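The wrist view shows mark and pointer as one continuous line at about (115–150,155). I'm checking the residual at sub-pixel level.

```bash
python3 - <<'E'
from h import *
w=np.load('w4.npz'); c={k:w[k] for k in w}
g=cv2.cvtColor(c['image'],cv2.COLOR_RGB2GRAY).astype(float)
yaw=np.radians(6.4); X=np.array([np.cos(yaw),np.sin(yaw)]); Y=np.array([-X[1],X[0]]); o=np.array([599.3,13.4])
for u in range(122,168,2):
    v=np.arange(163,180); col=g[163:180,u]; d=np.clip(np.median(col)-col-8,0,None)
    if d.sum()<5: continue
    vc=(d*v).sum()/d.sum(); p=ray(c,u,vc,12)[:2]-o; print(u,round(vc,2),int(d.max()),'sx %.2f sy %.2f'%(X@p,Y@p))
E
```

```text
126 172.57 23 sx 0.02 sy 141.53
128 172.63 104 sx -0.09 sy 140.11
130 172.16 126 sx 0.18 sy 138.61
132 171.99 122 sx 0.23 sy 137.15
134 171.82 130 sx 0.29 sy 135.70
136 171.8 123 sx 0.24 sy 134.26
138 171.66 122 sx 0.28 sy 132.81
140 171.6 123 sx 0.25 sy 131.38
142 171.55 115 sx 0.22 sy 129.95
144 171.44 118 sx 0.23 sy 128.50
146 171.46 125 sx 0.16 sy 127.08
148 171.49 131 sx 0.07 sy 125.66
150 171.4 134 sx 0.07 sy 124.22
152 171.2 138 sx 0.15 sy 122.76
154 171.16 139 sx 0.11 sy 121.33
156 171.06 143 sx 0.12 sy 119.89
158 170.96 124 sx 0.12 sy 118.45
160 171.22 91 sx -0.13 sy 117.06
162 171.1 77 sx -0.11 sy 115.62
164 170.64 71 sx 0.15 sy 114.13
166 170.77 40 sx 0.00 sy 112.72
```

Mark and pointer agree to within about 0.2 mm. I'm releasing the knob, lifting, and moving to look at the rest.

jog_arm(commands=[{"dx": 0,"dy": 0,"dz": 0,"ax": 0,"ay": 0,"az": 0,"gripper": 0.5},{"dx": 0,"dy": 0,"dz": 0,"ax": 0,"ay": 0,"az": 0,"gripper": 0.5},{"dx": 0,"dy": 0,"dz": 0,"ax": 0,"ay": 0,"az": 0,"gripper": 0.5},{"dx": 0,"dy": 0,"dz": 0,"ax": 0,"ay": 0,"az": 0,"gripper": 0.5},{"dx": 0,"dy": 0,"dz": -0.5,"ax": 0,"ay": 0,"az": 0,"gripper": 0.5},{"dx": 0,"dy": 0,"dz": -0.9,"ax": 0,"ay": 0,"az": 0,"gripper": 0.4},{"dx": 0,"dy": 0,"dz": -0.9,"ax": 0,"ay": 0,"az": 0,"gripper": 0.4},{"dx": 0,"dy": 0,"dz": -0.7,"ax": 0,"ay": 0,"az": 0,"gripper": 0.4}])

```text
clock: 8.38
eef_pos: [549.4, 8.8, 171.4]
eef_rot: [3.142, -0.001, 0.065]
wrist_force: [-0.1, -0.3, -0.3]
finger_gap: 56.3
finger_force: 0.0
```

jog_arm(commands=[{"dx": -0.515,"dy": 0.95,"dz": 0,"ax": 0,"ay": 0,"az": 0,"gripper": 0.4},{"dx": -0.515,"dy": 0.95,"dz": 0,"ax": 0,"ay": 0,"az": 0,"gripper": 0.4},{"dx": -0.515,"dy": 0.95,"dz": 0,"ax": 0,"ay": 0,"az": 0,"gripper": 0.4},{"dx": -0.515,"dy": 0.95,"dz": 0,"ax": 0,"ay": 0,"az": 0,"gripper": 0.4},{"dx": -0.515,"dy": 0.95,"dz": 0,"ax": 0,"ay": 0,"az": 0,"gripper": 0.4},{"dx": -0.515,"dy": 0.95,"dz": 0,"ax": 0,"ay": 0,"az": 0,"gripper": 0.4},{"dx": -0.515,"dy": 0.95,"dz": 0,"ax": 0,"ay": 0,"az": 0,"gripper": 0.4},{"dx": -0.515,"dy": 0.95,"dz": 0,"ax": 0,"ay": 0,"az": 0,"gripper": 0.4},{"dx": 0,"dy": 0,"dz": 0,"ax": 0,"ay": 0,"az": -1,"gripper": 0.4},{"dx": 0,"dy": 0,"dz": 0,"ax": 0,"ay": 0,"az": 0,"gripper": 0.4}])

```text
clock: 9.62
eef_pos: [404.3, -305.4, 169.8]
eef_rot: [-3.141, 0.0, 0.238]
wrist_force: [-0.1, -0.1, -0.2]
finger_gap: 56.6
finger_force: 0.0
```

jog_arm(commands=[{"dx": 0,"dy": 0,"dz": 0,"ax": 0,"ay": 0,"az": 0,"gripper": 0.4},{"dx": 0,"dy": 0,"dz": 0,"ax": 0,"ay": 0,"az": 0,"gripper": 0.4}])

```text
clock: 9.88
eef_pos: [404.8, -304.9, 169.9]
eef_rot: [3.142, -0.0, 0.238]
wrist_force: [-0.4, -1.0, -0.0]
finger_gap: 56.1
finger_force: 0.0
```

```bash
python3 - <<'E'
from h import *
c=snap('wrist'); np.savez('w5.npz',**{k:np.array(v) for k,v in c.items()})
u,v=proj(c,np.array([493,-286,50])); print(u,v); v0=0;u0=int(min(max(u-100,0),440))
cv2.imwrite('pics/w5.png',cv2.resize(c['image'][v0:v0+200,u0:u0+200],None,fx=3,fy=3,interpolation=2)[:,:,::-1]); print(u0,v0)
E
```

```text
328.276111335893 108.23058544606086
228 0
```

View pics/w5.png

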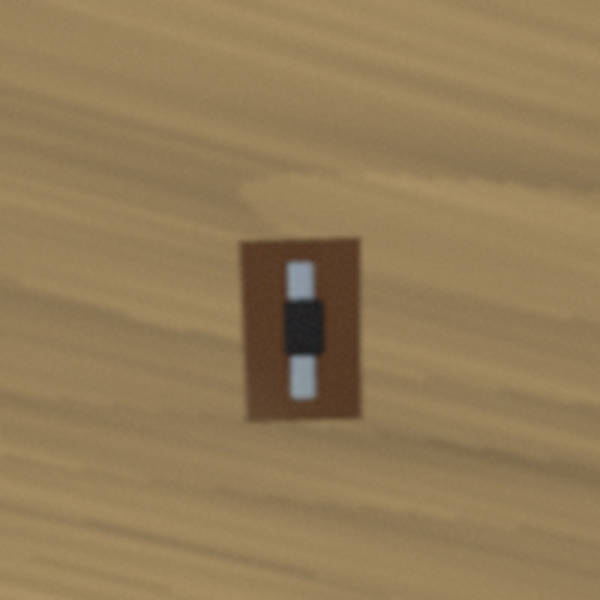

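Crop (scale 3, offset 228,0): rest corners (240,242), (360,238), (362,418), (247,421); handle at (304,326); shoulder ends (301,261) and (303,400).

```bash
python3 - <<'E'
from h import *
w=np.load('w5.npz'); c={k:w[k] for k in w}
P=lambda u,v,z: ray(c,u/3+228,v/3,z)[:2]
r=np.array([P(*p,24) for p in((240,242),(360,238),(362,418),(247,421))]); print('rest',r.mean(0).round(1),[np.hypot(*(r[i]-r[i-1])).round(1) for i in range(4)])
a=(r[0]+r[1])/2-(r[2]+r[3])/2; print('yaw',np.degrees(np.arctan2(*a[::-1])))
s0,s1=P(301,261,32),P(303,400,32); print('sh',((s0+s1)/2).round(1),np.hypot(*(s0-s1)),np.degrees(np.arctan2(*(s0-s1)[::-1])))
h=[P(u,v,76) for u,v in((285,299),(323,299),(323,354),(287,355))]; print('handle',np.mean(h,0).round(1),np.hypot(*(h[0]-h[1])),np.hypot(*(h[1]-h[2])))
hsv=cv2.cvtColor(c['image'],cv2.COLOR_RGB2HSV); m=cv2.inRange(hsv,(0,60,40),(12,255,130)); m[:, :300]=0; m[:,355:]=0; m[145:]=0
m=cv2.morphologyEx(m,cv2.MORPH_CLOSE,np.ones((15,15))); k=max(cv2.findContours(m,0,1)[0],key=cv2.contourArea); print(cv2.minAreaRect(k), ray(c,*cv2.minAreaRect(k)[0],24)[:2])
E
```

```text
rest [ 491.6 -287.2] [np.float64(59.2), np.float64(40.4), np.float64(59.4), np.float64(41.0)]
yaw 15.296846112441887
sh [ 491.4 -287. ] 44.74197345707776 14.6479494509265
handle [ 491.7 -287.1] 10.82463560278843 15.048669832445954
((327.5, 109.0), (37.0, 58.0), 0.0) [ 492.99012437 -285.48975455]
```

jog_arm(commands=[{"dx": 0.737,"dy": 0.027,"dz": 0,"ax": 0,"ay": 0,"az": -0.12,"gripper": 0.5},{"dx": 0.737,"dy": 0.027,"dz": 0,"ax": 0,"ay": 0,"az": 0,"gripper": 0.5},{"dx": 0.737,"dy": 0.027,"dz": 0,"ax": 0,"ay": 0,"az": 0,"gripper": 0.5},{"dx": 0,"dy": 0,"dz": 0.8,"ax": 0,"ay": 0,"az": 0,"gripper": 0.5},{"dx": 0,"dy": 0,"dz": 0.8,"ax": 0,"ay": 0,"az": 0,"gripper": 0.5},{"dx": 0,"dy": 0,"dz": 0.8,"ax": 0,"ay": 0,"az": 0,"gripper": 0.5},{"dx": 0,"dy": 0,"dz": 0.4,"ax": 0,"ay": 0,"az": 0,"gripper": 0.5},{"dx": 0,"dy": 0,"dz": 0,"ax": 0,"ay": 0,"az": 0,"gripper": 0.5},{"dx": 0,"dy": 0,"dz": 0,"ax": 0,"ay": 0,"az": 0,"gripper": 0.5},{"dx": 0,"dy": 0,"dz": 0,"ax": 0,"ay": 0,"az": 0,"gripper": 0.7}])

```text
clock: 11.18
eef_pos: [491.4, -286.5, 59.0]
eef_rot: [3.14, -0.001, 0.26]
wrist_force: [0.7, -0.3, -0.5]
finger_gap: 40.5
finger_force: 0.0
```

jog_arm(commands=[{"dx": 0,"dy": 0,"dz": 0,"ax": 0,"ay": 0,"az": 0,"gripper": 1},{"dx": 0,"dy": 0,"dz": 0,"ax": 0,"ay": 0,"az": 0,"gripper": 1},{"dx": 0,"dy": 0,"dz": 0,"ax": 0,"ay": 0,"az": 0,"gripper": 1},{"dx": 0,"dy": 0,"dz": 0,"ax": 0,"ay": 0,"az": 0,"gripper": 1},{"dx": 0,"dy": 0,"dz": 0,"ax": 0,"ay": 0,"az": 0,"gripper": 1}], squeeze=15)

```text
clock: 11.8
eef_pos: [491.0, -286.2, 58.0]
eef_rot: [3.142, -0.0, 0.26]
wrist_force: [-0.2, 0.4, 1.0]
finger_gap: 11.7
finger_force: 15.0
```

jog_arm(commands=[{"dx": 0,"dy": 0,"dz": -0.3,"ax": 0,"ay": 0,"az": 0,"gripper": 1},{"dx": 0,"dy": 0,"dz": -0.6,"ax": 0,"ay": 0,"az": 0,"gripper": 1},{"dx": 0,"dy": 0,"dz": -0.8,"ax": 0,"ay": 0,"az": 0,"gripper": 1},{"dx": 0.7,"dy": -0.926,"dz": 0,"ax": 0,"ay": 0,"az": 0,"gripper": 1},{"dx": 0.7,"dy": -0.926,"dz": 0,"ax": 0,"ay": 0,"az": 0,"gripper": 1},{"dx": 0.7,"dy": -0.926,"dz": 0,"ax": 0,"ay": 0,"az": 0,"gripper": 1},{"dx": 0.7,"dy": -0.926,"dz": 0,"ax": 0,"ay": 0,"az": 0,"gripper": 1},{"dx": 0.7,"dy": -0.926,"dz": 0,"ax": 0,"ay": 0,"az": 0,"gripper": 1},{"dx": 0.7,"dy": -0.926,"dz": 0,"ax": 0,"ay": 0,"az": 0,"gripper": 1},{"dx": 0.7,"dy": -0.926,"dz": 0,"ax": 0,"ay": 0,"az": 0,"gripper": 1}])

```text
clock: 13.05
eef_pos: [614.0, 16.3, 126.6]
eef_rot: [-3.142, -0.0, 0.26]
wrist_force: [-0.0, 0.7, -1.5]
finger_gap: 11.9
finger_force: 15.0
```

jog_arm(commands=[{"dx": 0,"dy": 0,"dz": 0.3,"ax": 0,"ay": 0,"az": 0.85,"gripper": 1},{"dx": 0,"dy": 0,"dz": 0.35,"ax": 0,"ay": 0,"az": 0,"gripper": 1},{"dx": 0,"dy": 0,"dz": 0,"ax": 0,"ay": 0,"az": 0,"gripper": 1},{"dx": 0,"dy": 0,"dz": 0,"ax": 0,"ay": 0,"az": 0,"gripper": 1}])

```text
clock: 13.55
eef_pos: [613.7, 14.3, 100.3]
eef_rot: [-3.142, -0.0, 0.113]
wrist_force: [0.7, -0.9, -0.8]
finger_gap: 12.1
finger_force: 15.0
```

```bash
python3 - <<'E'
from h import *
c=snap('wrist'); np.savez('w6.npz',**{k:np.array(v) for k,v in c.items()})
cv2.imwrite('pics/w6.png',cv2.resize(c['image'][50:300,150:500],None,fx=2.28,fy=2.28,interpolation=2)[:,:,::-1])
t=snap('top'); np.savez('t6.npz',**{k:np.array(v) for k,v in t.items()})
E
```

```text
(no output)
```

View pics/w6.png

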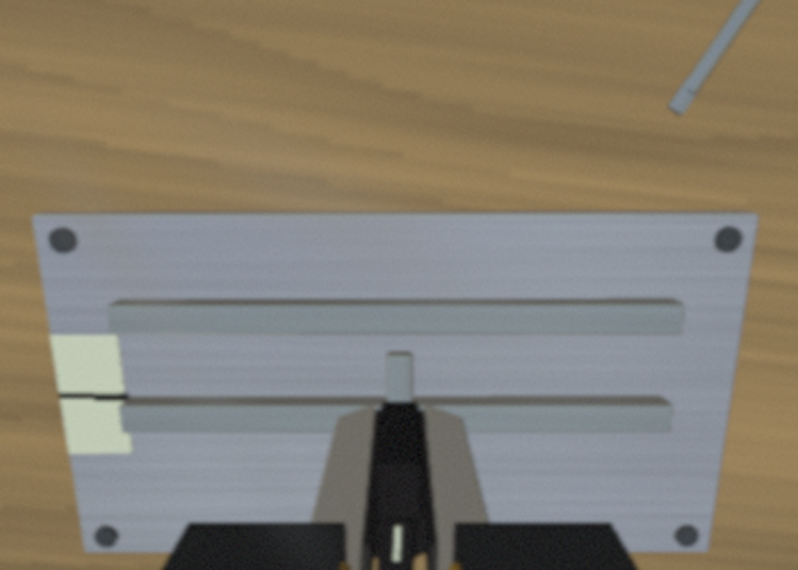

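Crop (scale 2.28, offset 150,50): the rail's inner top edge is at row 333, fence inner face at rows 398–404, shoulder +x end at row 352, all parallel to the gripper.

```bash
python3 - <<'E'
from h import *
w=np.load('w6.npz'); c={k:w[k] for k in w}
g=cv2.cvtColor(c['image'],cv2.COLOR_RGB2GRAY)
yaw=np.radians(6.4); X=np.array([np.cos(yaw),np.sin(yaw)]); Y=np.array([-X[1],X[0]]); o=np.array([599.3,13.4])
S=lambda u,v,z: np.round([X@(ray(c,u,v,z)[:2]-o),Y@(ray(c,u,v,z)[:2]-o)],2)
Q=lambda u,v,z: S(u/2.28+150,v/2.28+50,z)
for u in (170,260,540,620): print('rail in',Q(u,333.5,24),'fence top',Q(u,404,24),'foot',Q(u,397,12))
print('mark',Q(80,396,12),'ptr',Q(115,398,12)); print('shoulder end z76',Q(399,352,74+0),Q(399,352,68)); s=manip.read_state(); d=s['eef_pos'][:2]-o; print('tcp',X@d,Y@d,s['eef_rot'],s['eef_pos'])
for u in (210,250,400,430): print(u,g[175:235,u].tolist())
print(g[200:235,320:331].mean(1).round().tolist())
E
```

```text
rail in [29.88 87.77] fence top [ 0.94 90.62] foot [-0.72 94.9 ]
rail in [29.88 53.27] fence top [ 0.94 55.  ] foot [-0.72 57.59]
rail in [ 29.89 -54.08] fence top [  0.94 -55.84] foot [ -0.72 -58.49]
rail in [ 29.89 -84.75] fence top [  0.94 -87.51] foot [ -0.72 -91.65]
mark [ -0.28 132.15] ptr [ -1.16 117.75]
shoulder end z76 [3.78e+01 1.00e-02] [35.96  0.  ]
tcp 14.556964531963198 -0.6658299712634708 [ 3.14150945e+00 -8.42002578e-04  1.12261902e-01] [613.84046371  14.36096883 100.50622874]
210 [142, 143, 146, 146, 146, 137, 120, 108, 114, 130, 136, 139, 135, 135, 136, 133, 134, 132, 133, 134, 136, 141, 144, 144, 145, 148, 149, 150, 147, 145, 143, 144, 146, 148, 146, 144, 143, 143, 142, 144, 147, 144, 144, 145, 147, 147, 148, 147, 132, 106, 92, 92, 105, 126, 133, 136, 135, 133, 134, 131]
250 [142, 144, 148, 150, 149, 137, 112, 94, 106, 124, 135, 136, 136, 135, 135, 135, 136, 135, 136, 135, 135, 138, 143, 146, 147, 148, 150, 149, 148, 146, 146, 146, 148, 149, 148, 148, 142, 144, 147, 146, 145, 145, 143, 143, 147, 147, 147, 146, 133, 111, 99, 102, 111, 129, 135, 137, 136, 135, 135, 136]
400 [152, 151, 150, 152, 151, 138, 113, 100, 117, 134, 139, 139, 139, 136, 135, 135, 136, 134, 137, 136, 134, 136, 143, 151, 148, 149, 150, 149, 151, 151, 150, 148, 149, 150, 148, 149, 150, 150, 147, 148, 149, 146, 149, 147, 146, 146, 148, 143, 125, 105, 99, 101, 112, 131, 139, 138, 138, 136, 135, 135]
430 [149, 150, 150, 152, 146, 129, 106, 98, 115, 131, 136, 138, 137, 135, 134, 135, 130, 135, 133, 135, 131, 133, 142, 146, 147, 148, 148, 147, 149, 148, 148, 148, 147, 145, 147, 149, 148, 148, 148, 145, 144, 146, 145, 146, 146, 146, 148, 144, 123, 102, 95, 95, 108, 128, 135, 138, 137, 134, 134, 133]
[146.0, 147.0, 148.0, 138.0, 116.0, 111.0, 126.0, 134.0, 135.0, 134.0, 134.0, 134.0, 134.0, 134.0, 134.0, 134.0, 133.0, 134.0, 134.0, 134.0, 134.0, 133.0, 134.0, 133.0, 131.0, 117.0, 77.0, 34.0, 19.0, 20.0, 21.0, 22.0, 23.0, 21.0, 20.0]
```

The channel spans 0.9 to 29.9 (29 mm, middle 15.4) and the gauge is at about 14.5. I'm shifting 0.9 mm and lowering.

jog_arm(commands=[{"dx": 0.022,"dy": 0,"dz": 0,"ax": 0,"ay": 0,"az": 0,"gripper": 1},{"dx": 0,"dy": 0,"dz": 0.3,"ax": 0,"ay": 0,"az": 0,"gripper": 1},{"dx": 0,"dy": 0,"dz": 0.2,"ax": 0,"ay": 0,"az": 0,"gripper": 1},{"dx": 0,"dy": 0,"dz": 0.1,"ax": 0,"ay": 0,"az": 0,"gripper": 1},{"dx": 0,"dy": 0,"dz": 0.1,"ax": 0,"ay": 0,"az": 0,"gripper": 1},{"dx": 0,"dy": 0,"dz": 0.1,"ax": 0,"ay": 0,"az": 0,"gripper": 1},{"dx": 0,"dy": 0,"dz": 0.05,"ax": 0,"ay": 0,"az": 0,"gripper": 1},{"dx": 0,"dy": 0,"dz": 0,"ax": 0,"ay": 0,"az": 0,"gripper": 1},{"dx": 0,"dy": 0,"dz": 0,"ax": 0,"ay": 0,"az": 0,"gripper": 1}])

```text
clock: 14.78
eef_pos: [614.6, 14.9, 66.0]
eef_rot: [3.142, -0.0, 0.112]
wrist_force: [-0.3, 0.9, -1.1]
finger_gap: 12.0
finger_force: 15.0
```

jog_arm(commands=[{"dx": 0,"dy": 0,"dz": 0.03,"ax": 0,"ay": 0,"az": 0,"gripper": 1},{"dx": 0,"dy": 0,"dz": 0.025,"ax": 0,"ay": 0,"az": 0,"gripper": 1},{"dx": 0,"dy": 0,"dz": 0,"ax": 0,"ay": 0,"az": 0,"gripper": 1},{"dx": 0,"dy": 0,"dz": 0,"ax": 0,"ay": 0,"az": 0,"gripper": 1},{"dx": 0,"dy": 0,"dz": 0,"ax": 0,"ay": 0,"az": 0,"gripper": 1}])

```text
clock: 15.4
eef_pos: [614.6, 14.9, 63.9]
eef_rot: [3.142, -0.0, 0.112]
wrist_force: [-2.0, 0.2, 5.8]
finger_gap: 12.1
finger_force: 15.0
```

Contact is at exactly the expected height, so the gauge stands on the floor. I'm holding, then taking it back to the rest.

jog_arm(commands=[{"dx": 0,"dy": 0,"dz": 0,"ax": 0,"ay": 0,"az": 0,"gripper": 1},{"dx": 0,"dy": 0,"dz": 0,"ax": 0,"ay": 0,"az": 0,"gripper": 1},{"dx": 0,"dy": 0,"dz": -0.3,"ax": 0,"ay": 0,"az": 0,"gripper": 1},{"dx": 0,"dy": 0,"dz": -0.6,"ax": 0,"ay": 0,"az": 0,"gripper": 1},{"dx": 0,"dy": 0,"dz": -0.65,"ax": 0,"ay": 0,"az": 0,"gripper": 1},{"dx": 0,"dy": 0,"dz": 0,"ax": 0,"ay": 0,"az": -0.85,"gripper": 1},{"dx": -0.703,"dy": 0.925,"dz": 0,"ax": 0,"ay": 0,"az": 0,"gripper": 1},{"dx": -0.703,"dy": 0.925,"dz": 0,"ax": 0,"ay": 0,"az": 0,"gripper": 1},{"dx": -0.703,"dy": 0.925,"dz": 0,"ax": 0,"ay": 0,"az": 0,"gripper": 1},{"dx": -0.703,"dy": 0.925,"dz": 0,"ax": 0,"ay": 0,"az": 0,"gripper": 1}])

```text
clock: 16.65
eef_pos: [543.3, -158.4, 126.2]
eef_rot: [3.141, -0.0, 0.26]
wrist_force: [-0.1, -0.9, -0.7]
finger_gap: 12.0
finger_force: 15.0
```

jog_arm(commands=[{"dx": -0.703,"dy": 0.925,"dz": 0,"ax": 0,"ay": 0,"az": 0,"gripper": 1},{"dx": -0.703,"dy": 0.925,"dz": 0,"ax": 0,"ay": 0,"az": 0,"gripper": 1},{"dx": -0.703,"dy": 0.925,"dz": 0,"ax": 0,"ay": 0,"az": 0,"gripper": 1},{"dx": 0,"dy": 0,"dz": 0.6,"ax": 0,"ay": 0,"az": 0,"gripper": 1},{"dx": 0,"dy": 0,"dz": 0.4,"ax": 0,"ay": 0,"az": 0,"gripper": 1},{"dx": 0,"dy": 0,"dz": 0,"ax": 0,"ay": 0,"az": 0,"gripper": 1},{"dx": 0,"dy": 0,"dz": 0,"ax": 0,"ay": 0,"az": 0,"gripper": 1}])

```text
clock: 17.52
eef_pos: [491.5, -285.8, 86.4]
eef_rot: [3.141, -0.001, 0.261]
wrist_force: [0.2, -0.2, -1.2]
finger_gap: 11.8
finger_force: 15.0
```

jog_arm(commands=[{"dx": -0.011,"dy": 0.0125,"dz": 0.2,"ax": 0,"ay": 0,"az": 0,"gripper": 1},{"dx": 0,"dy": 0,"dz": 0.1,"ax": 0,"ay": 0,"az": 0,"gripper": 1},{"dx": 0,"dy": 0,"dz": 0.1,"ax": 0,"ay": 0,"az": 0,"gripper": 1},{"dx": 0,"dy": 0,"dz": 0.1,"ax": 0,"ay": 0,"az": 0,"gripper": 1},{"dx": 0,"dy": 0,"dz": 0.1,"ax": 0,"ay": 0,"az": 0,"gripper": 1},{"dx": 0,"dy": 0,"dz": 0.09,"ax": 0,"ay": 0,"az": 0,"gripper": 1},{"dx": 0,"dy": 0,"dz": 0,"ax": 0,"ay": 0,"az": 0,"gripper": 1},{"dx": 0,"dy": 0,"dz": 0,"ax": 0,"ay": 0,"az": 0,"gripper": 1}])

```text
clock: 18.52
eef_pos: [490.6, -286.7, 58.0]
eef_rot: [-3.142, 0.0, 0.26]
wrist_force: [-0.2, 0.2, -1.0]
finger_gap: 12.1
finger_force: 15.0
```

The gauge is seated at the same height as before. I'm releasing it, lifting straight up and going to the dish.

jog_arm(commands=[{"dx": 0,"dy": 0,"dz": 0,"ax": 0,"ay": 0,"az": 0,"gripper": 0.5},{"dx": 0,"dy": 0,"dz": 0,"ax": 0,"ay": 0,"az": 0,"gripper": 0.5},{"dx": 0,"dy": 0,"dz": 0,"ax": 0,"ay": 0,"az": 0,"gripper": 0.5},{"dx": 0,"dy": 0,"dz": 0,"ax": 0,"ay": 0,"az": 0,"gripper": 0.5},{"dx": 0,"dy": 0,"dz": 0,"ax": 0,"ay": 0,"az": 0,"gripper": 0.5},{"dx": 0,"dy": 0,"dz": -0.5,"ax": 0,"ay": 0,"az": 0,"gripper": 0.5},{"dx": 0,"dy": 0,"dz": -0.8,"ax": 0,"ay": 0,"az": 0,"gripper": 0.5},{"dx": 0,"dy": 0,"dz": -0.9,"ax": 0,"ay": 0,"az": 0,"gripper": 0.5},{"dx": 0,"dy": 0,"dz": -0.6,"ax": 0,"ay": 0,"az": 0,"gripper": 0.5}])

```text
clock: 19.65
eef_pos: [490.9, -286.8, 171.8]
eef_rot: [3.14, -0.001, 0.26]
wrist_force: [-0.4, -0.1, 0.2]
finger_gap: 46.8
finger_force: 0.0
```

```bash
python3 - <<'E'
from h import *
s=manip.read_state(); print(s['eef_pos'],s['finger_gap'])
c=snap('wrist'); t=snap('side')
u,v=map(int,proj(c,np.array([491.6,-287.2,40]))); print(u,v)
a=c['image'][max(v-60,0):v+60,u-60:u+60]; b=cv2.resize(t['image'][90:145,335:390],(360,360),interpolation=2)
a=cv2.resize(a,(360,360),interpolation=2)
cv2.imwrite('pics/r7.png',np.hstack([a,b])[:,:,::-1])
E
```

```text
[ 490.86160924 -286.82697228  171.81389318] 46.794403587149816
326 196
```

View pics/r7.png

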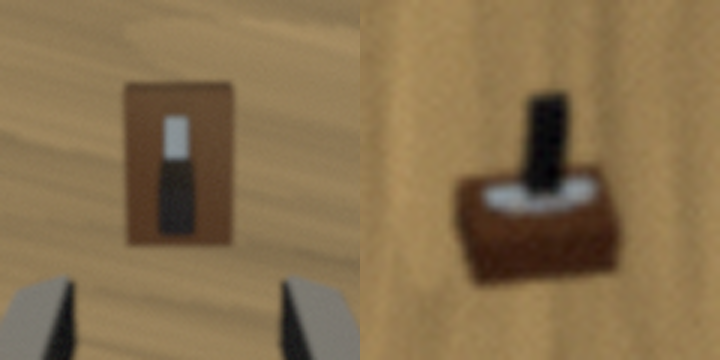

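jog_arm(commands=[{"dx": 0.275,"dy": -0.925,"dz": 0,"ax": 0,"ay": 0,"az": 0,"gripper": 0.5},{"dx": 0.275,"dy": -0.925,"dz": 0,"ax": 0,"ay": 0,"az": 0,"gripper": 0.5},{"dx": 0.275,"dy": -0.925,"dz": 0,"ax": 0,"ay": 0,"az": 0,"gripper": 0.5},{"dx": 0.275,"dy": -0.925,"dz": 0,"ax": 0,"ay": 0,"az": 0,"gripper": 0.5},{"dx": 0.275,"dy": -0.925,"dz": 0,"ax": 0,"ay": 0,"az": 0,"gripper": 0.5},{"dx": 0.275,"dy": -0.925,"dz": 0,"ax": 0,"ay": 0,"az": 0,"gripper": 0.5},{"dx": 0.275,"dy": -0.925,"dz": 0,"ax": 0,"ay": 0,"az": 0,"gripper": 0.5},{"dx": 0.275,"dy": -0.925,"dz": 0,"ax": 0,"ay": 0,"az": 0,"gripper": 0.5},{"dx": 0.275,"dy": -0.925,"dz": 0,"ax": 0,"ay": 0,"az": 0,"gripper": 0.5},{"dx": 0.275,"dy": -0.925,"dz": 0,"ax": 0,"ay": 0,"az": 0,"gripper": 0.5}])

```text
clock: 21.0
eef_pos: [501.3, 100.4, 168.9]
eef_rot: [-3.141, 0.001, 0.26]
wrist_force: [0.8, -0.9, -0.5]
finger_gap: 46.9
finger_force: 0.0
```

jog_arm(commands=[{"dx": 0.275,"dy": -0.925,"dz": 0,"ax": 0,"ay": 0,"az": 0,"gripper": 0.5},{"dx": 0.275,"dy": -0.925,"dz": 0,"ax": 0,"ay": 0,"az": 0,"gripper": 0.5},{"dx": 0.275,"dy": -0.925,"dz": 0,"ax": 0,"ay": 0,"az": 0,"gripper": 0.5},{"dx": 0,"dy": 0,"dz": 0,"ax": 0,"ay": 0,"az": -0.9,"gripper": 0.5},{"dx": 0,"dy": 0,"dz": 0,"ax": 0,"ay": 0,"az": -0.9,"gripper": 0.5},{"dx": 0,"dy": 0,"dz": 0,"ax": 0,"ay": 0,"az": -0.9,"gripper": 0.5},{"dx": 0,"dy": 0,"dz": 0,"ax": 0,"ay": 0,"az": -0.9,"gripper": 0.5},{"dx": 0,"dy": 0,"dz": 0,"ax": 0,"ay": 0,"az": -0.9,"gripper": 0.5},{"dx": 0,"dy": 0,"dz": 0,"ax": 0,"ay": 0,"az": -0.9,"gripper": 0.5},{"dx": 0,"dy": 0,"dz": 0,"ax": 0,"ay": 0,"az": -0.9,"gripper": 0.5}])

```text
clock: 22.25
eef_pos: [504.7, 214.8, 168.7]
eef_rot: [-3.14, 0.001, 1.365]
wrist_force: [-0.2, 0.2, -0.0]
finger_gap: 47.3
finger_force: 0.0
```

jog_arm(commands=[{"dx": 0,"dy": 0,"dz": 0,"ax": 0,"ay": 0,"az": -0.9,"gripper": 0.5},{"dx": 0,"dy": 0,"dz": 0,"ax": 0,"ay": 0,"az": -0.95,"gripper": 0.5},{"dx": 0,"dy": 0,"dz": 0,"ax": 0,"ay": 0,"az": 0,"gripper": 0.5},{"dx": 0,"dy": 0,"dz": 0,"ax": 0,"ay": 0,"az": 0,"gripper": 0.5}])

```text
clock: 22.75
eef_pos: [504.9, 214.9, 169.5]
eef_rot: [-3.141, 0.0, 1.679]
wrist_force: [-0.4, -0.2, 0.3]
finger_gap: 46.8
finger_force: 0.0
```

```bash
python3 - <<'E'
from h import *
c=snap('wrist'); np.savez('w8.npz',**{k:np.array(v) for k,v in c.items()})
cv2.imwrite('pics/w8.png',cv2.resize(c['image'][0:250,150:500],None,fx=2.28,fy=2.28,interpolation=2)[:,:,::-1])
E
```

```text
(no output)
```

View pics/w8.png

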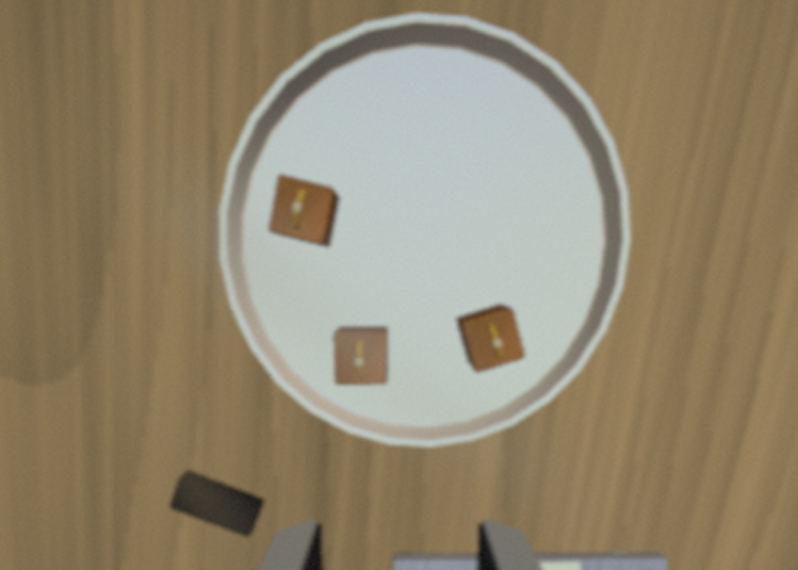

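The gauge stands upright and fully down in its rest. The dish view (crop scale 2.28, offset 150,0) shows three blocks with top faces centred at (300,209), (361,356) and (494,339).

```bash
cat > blk.py <<'E'
from h import *
w=np.load('w8.npz'); c={k:w[k] for k in w}
for n,q in dict(A=((277,176),(331,190),(323,243),(270,229)),B=((335,329),(387,328),(388,384),(335,385)),C=((464,322),(513,308),(524,356),(477,371))).items():
    p=np.array([ray(c,u/2.28+150,v/2.28,39)[:2] for u,v in q]); e=p[1]-p[0]+p[2]-p[3]; f=p[0]-p[3]+p[1]-p[2]
    print(n,p.mean(0).round(1),np.hypot(*e)/2,np.hypot(*f)/2,'yaw',np.degrees(np.arctan2(*e[::-1])),np.degrees(np.arctan2(*f[::-1]))-90)
E
python3 blk.py
```

```text
A [451.7 316. ] 23.20502298787623 21.530080606516712 yaw -7.789398866547716 -4.826971690951211
B [483.1 256.6] 23.77565042775028 25.265360999377386 yaw 7.218772793230062 5.714734980423714
C [541.9 270.7] 22.248863413492273 22.45883321738714 yaw 22.988309950218532 22.38557814995417
```

jog_arm(commands=[{"dx": 0.55,"dy": -0.215,"dz": 0.4,"ax": 0,"ay": 0,"az": 0,"gripper": 0.5},{"dx": 0.545,"dy": -0.215,"dz": 0.5,"ax": 0,"ay": 0,"az": 0,"gripper": 0.5},{"dx": 0,"dy": 0,"dz": 0.8,"ax": 0,"ay": 0,"az": 0,"gripper": 0.5},{"dx": 0,"dy": 0,"dz": 0.8,"ax": 0,"ay": 0,"az": 0,"gripper": 0.5},{"dx": 0,"dy": 0,"dz": 0.5,"ax": 0,"ay": 0,"az": 0,"gripper": 0.5},{"dx": 0,"dy": 0,"dz": 0.27,"ax": 0,"ay": 0,"az": 0,"gripper": 0.5},{"dx": 0,"dy": 0,"dz": 0,"ax": 0,"ay": 0,"az": 0,"gripper": 0.5},{"dx": 0,"dy": 0,"dz": 0,"ax": 0,"ay": 0,"az": 0,"gripper": 0.5}])

```text
clock: 23.8
eef_pos: [483.5, 256.7, 40.1]
eef_rot: [3.14, -0.0, 1.682]
wrist_force: [0.4, -0.6, 0.3]
finger_gap: 47.1
finger_force: 0.0
```

jog_arm(commands=[{"dx": 0,"dy": 0,"dz": 0,"ax": 0,"ay": 0,"az": 0,"gripper": 1},{"dx": 0,"dy": 0,"dz": 0,"ax": 0,"ay": 0,"az": 0,"gripper": 1},{"dx": 0,"dy": 0,"dz": 0,"ax": 0,"ay": 0,"az": 0,"gripper": 1},{"dx": 0,"dy": 0,"dz": 0,"ax": 0,"ay": 0,"az": 0,"gripper": 1}], squeeze=15)

```text
clock: 24.3
eef_pos: [483.2, 256.6, 39.5]
eef_rot: [3.141, -0.0, 1.683]
wrist_force: [0.1, -0.3, 3.7]
finger_gap: 24.0
finger_force: 15.0
```

jog_arm(commands=[{"dx": 0,"dy": 0,"dz": -0.4,"ax": 0,"ay": 0,"az": 0,"gripper": 1},{"dx": 0,"dy": 0,"dz": -0.7,"ax": 0,"ay": 0,"az": 0,"gripper": 1},{"dx": -0.952,"dy": 0.3235,"dz": -0.6,"ax": 0,"ay": 0,"az": 0,"gripper": 1},{"dx": -0.952,"dy": 0.3235,"dz": 0,"ax": 0,"ay": 0,"az": 0,"gripper": 1},{"dx": -0.952,"dy": 0.3235,"dz": 0,"ax": 0,"ay": 0,"az": 0,"gripper": 1},{"dx": -0.952,"dy": 0.3235,"dz": 0,"ax": 0,"ay": 0,"az": 0,"gripper": 1},{"dx": -0.952,"dy": 0.3235,"dz": 0,"ax": 0,"ay": 0,"az": 0,"gripper": 1},{"dx": -0.952,"dy": 0.3235,"dz": 0,"ax": 0,"ay": 0,"az": 0,"gripper": 1},{"dx": -0.952,"dy": 0.3235,"dz": 0,"ax": 0,"ay": 0,"az": 0,"gripper": 1},{"dx": -0.952,"dy": 0.3235,"dz": 0,"ax": 0,"ay": 0,"az": 0,"gripper": 1}])

```text
clock: 25.55
eef_pos: [620.5, -35.9, 108.3]
eef_rot: [3.141, 0.0, 1.683]
wrist_force: [-0.4, 0.7, -0.6]
finger_gap: 23.9
finger_force: 15.0
```

jog_arm(commands=[{"dx": 0,"dy": 0,"dz": 0.5,"ax": 0,"ay": 0,"az": 0,"gripper": 1},{"dx": 0,"dy": 0,"dz": 0.3,"ax": 0,"ay": 0,"az": 0,"gripper": 1},{"dx": 0,"dy": 0,"dz": 0,"ax": 0,"ay": 0,"az": 0,"gripper": 1},{"dx": 0,"dy": 0,"dz": 0,"ax": 0,"ay": 0,"az": 0,"gripper": 1}])

```text
clock: 26.05
eef_pos: [620.1, -33.9, 75.8]
eef_rot: [3.141, 0.0, 1.684]
wrist_force: [0.1, -0.3, -1.5]
finger_gap: 24.0
finger_force: 15.0
```

jog_arm(commands=[{"dx": 0,"dy": 0,"dz": 0.25,"ax": 0,"ay": 0,"az": 0,"gripper": 1},{"dx": 0,"dy": 0,"dz": 0.15,"ax": 0,"ay": 0,"az": 0,"gripper": 1},{"dx": 0,"dy": 0,"dz": 0.1,"ax": 0,"ay": 0,"az": 0,"gripper": 1},{"dx": 0,"dy": 0,"dz": 0.1,"ax": 0,"ay": 0,"az": 0,"gripper": 1},{"dx": 0,"dy": 0,"dz": 0.1,"ax": 0,"ay": 0,"az": 0,"gripper": 1},{"dx": 0,"dy": 0,"dz": 0,"ax": 0,"ay": 0,"az": 0,"gripper": 1},{"dx": 0,"dy": 0,"dz": 0,"ax": 0,"ay": 0,"az": 0,"gripper": 1}])

```text
clock: 26.92
eef_pos: [620.0, -34.7, 47.4]
eef_rot: [3.141, 0.0, 1.683]
wrist_force: [-0.6, 0.3, -1.2]
finger_gap: 23.7
finger_force: 15.0
```

jog_arm(commands=[{"dx": 0,"dy": 0,"dz": 0.03,"ax": 0,"ay": 0,"az": 0,"gripper": 1},{"dx": 0,"dy": 0,"dz": 0,"ax": 0,"ay": 0,"az": 0,"gripper": 1},{"dx": 0,"dy": 0,"dz": 0,"ax": 0,"ay": 0,"az": 0,"gripper": 1}])

```text
clock: 27.3
eef_pos: [620.2, -34.7, 46.5]
eef_rot: [3.141, 0.0, 1.683]
wrist_force: [-1.6, 1.2, 4.9]
finger_gap: 24.1
finger_force: 15.0
```

jog_arm(commands=[{"dx": 0,"dy": 0,"dz": 0,"ax": 0,"ay": 0,"az": 0,"gripper": 0.55},{"dx": 0,"dy": 0,"dz": 0,"ax": 0,"ay": 0,"az": 0,"gripper": 0.55},{"dx": 0,"dy": 0,"dz": 0,"ax": 0,"ay": 0,"az": 0,"gripper": 0.55},{"dx": 0,"dy": 0,"dz": -0.4,"ax": 0,"ay": 0,"az": 0,"gripper": 0.5},{"dx": 0,"dy": 0,"dz": -0.9,"ax": 0,"ay": 0,"az": 0,"gripper": 0.5},{"dx": 0,"dy": 0,"dz": -0.9,"ax": 0,"ay": 0,"az": 0,"gripper": 0.5},{"dx": 0.932,"dy": -0.309,"dz": -0.9,"ax": 0,"ay": 0,"az": 0,"gripper": 0.5},{"dx": 0.932,"dy": -0.309,"dz": 0,"ax": 0,"ay": 0,"az": 0,"gripper": 0.5},{"dx": 0.932,"dy": -0.309,"dz": 0,"ax": 0,"ay": 0,"az": 0,"gripper": 0.5},{"dx": 0.932,"dy": -0.309,"dz": 0,"ax": 0,"ay": 0,"az": 0,"gripper": 0.5}])

```text
clock: 28.55
eef_pos: [553.7, 109.1, 171.4]
eef_rot: [3.14, -0.0, 1.683]
wrist_force: [0.7, 0.5, -0.3]
finger_gap: 46.8
finger_force: 0.0
```

jog_arm(commands=[{"dx": 0.932,"dy": -0.309,"dz": 0,"ax": 0,"ay": 0,"az": 0,"gripper": 0.5},{"dx": 0.932,"dy": -0.309,"dz": 0,"ax": 0,"ay": 0,"az": 0,"gripper": 0.5},{"dx": 0.932,"dy": -0.309,"dz": 0,"ax": 0,"ay": 0,"az": 0,"gripper": 0.5},{"dx": 0,"dy": 0,"dz": 0,"ax": 0,"ay": 0,"az": 0,"gripper": 0.5},{"dx": 0,"dy": 0,"dz": 0,"ax": 0,"ay": 0,"az": 0,"gripper": 0.5}])

```text
clock: 29.18
eef_pos: [505.2, 214.6, 170.8]
eef_rot: [3.141, -0.0, 1.683]
wrist_force: [0.4, 1.0, -0.9]
finger_gap: 47.3
finger_force: 0.0
```

```bash
cat > dish.py <<'E'
from h import *
import sys
s=manip.read_state(); print(s['clock'],s['eef_pos'].round(1),s['eef_rot'].round(3))
c=snap('wrist'); np.savez(sys.argv[1]+'.npz',**{k:np.array(v) for k,v in c.items()})
hsv=cv2.cvtColor(c['image'],cv2.COLOR_RGB2HSV)
T=np.array(c['world_to_cam']); o=-T[:3,:3].T@T[:3,3]
m=cv2.inRange(hsv,(0,85,60),(16,255,255)); 
dm=np.zeros_like(m); ring=[proj(c,np.array([505+88*np.cos(a),305+88*np.sin(a),10])) for a in np.linspace(0,6.28,40)]
cv2.fillPoly(dm,[np.int32(ring)],255); m&=dm
for k in cv2.findContours(m,0,1)[0]:
    if cv2.contourArea(k)<150: continue
    r=cv2.minAreaRect(k); b=[ray(c,*p,39)[:2] for p in cv2.boxPoints(r)]; e=b[1]-b[0]
    print(np.round(r[0],1),np.round(r[1],1),'ctr39',np.mean(b,0).round(1),'yaw',np.degrees(np.arctan2(*e[::-1])).round(1))
E
python3 dish.py w9
python3 - <<'E'
from h import *
a=np.load('w8.npz')['image'];b=np.load('w9.npz')['image']
cv2.imwrite('pics/w9.png',np.hstack([cv2.resize(x[0:220,200:400],None,fx=2,fy=2)for x in(a,b)])[:,:,::-1])
E
```

```text
29.175 [505.2 214.6 170.8] [ 3.141 -0.     1.683]
[364.8 147.5] [23.9 22.9] ctr39 [540.1 271.6] yaw 22.1
[282.9  91.6] [26.2 24. ] ctr39 [452.7 316.1] yaw 78.5
```

Blocks C and A are unmoved. Picking C.

jog_arm(commands=[{"dx": 0.65,"dy": 0.528,"dz": 0.4,"ax": 0,"ay": 0,"az": 0,"gripper": 0.5},{"dx": 0.65,"dy": 0.528,"dz": 0.4,"ax": 0,"ay": 0,"az": 0,"gripper": 0.5},{"dx": 0,"dy": 0,"dz": 0.8,"ax": 0,"ay": 0,"az": -0.81,"gripper": 0.5},{"dx": 0,"dy": 0,"dz": 0.8,"ax": 0,"ay": 0,"az": -0.81,"gripper": 0.5},{"dx": 0,"dy": 0,"dz": 0.5,"ax": 0,"ay": 0,"az": 0,"gripper": 0.5},{"dx": 0,"dy": 0,"dz": 0.36,"ax": 0,"ay": 0,"az": 0,"gripper": 0.5},{"dx": 0,"dy": 0,"dz": 0,"ax": 0,"ay": 0,"az": 0,"gripper": 0.5},{"dx": 0,"dy": 0,"dz": 0,"ax": 0,"ay": 0,"az": 0,"gripper": 0.5}])

```text
clock: 30.22
eef_pos: [541.6, 271.6, 40.7]
eef_rot: [3.14, -0.0, 1.964]
wrist_force: [-0.3, -0.3, -0.4]
finger_gap: 46.8
finger_force: 0.0
```

jog_arm(commands=[{"dx": 0,"dy": 0,"dz": 0,"ax": 0,"ay": 0,"az": 0,"gripper": 1},{"dx": 0,"dy": 0,"dz": 0,"ax": 0,"ay": 0,"az": 0,"gripper": 1},{"dx": 0,"dy": 0,"dz": 0,"ax": 0,"ay": 0,"az": 0,"gripper": 1},{"dx": 0,"dy": 0,"dz": 0,"ax": 0,"ay": 0,"az": 0,"gripper": 1}])

```text
clock: 30.72
eef_pos: [541.2, 271.5, 40.0]
eef_rot: [3.141, -0.0, 1.965]
wrist_force: [-1.1, -0.8, 4.2]
finger_gap: 24.0
finger_force: 15.0
```

jog_arm(commands=[{"dx": 0,"dy": 0,"dz": -0.5,"ax": 0,"ay": 0,"az": 0,"gripper": 1},{"dx": 0,"dy": 0,"dz": -0.6,"ax": 0,"ay": 0,"az": 0.81,"gripper": 1},{"dx": 0,"dy": 0,"dz": -0.6,"ax": 0,"ay": 0,"az": 0.81,"gripper": 1},{"dx": -0.85,"dy": 0.158,"dz": 0,"ax": 0,"ay": 0,"az": 0,"gripper": 1},{"dx": -0.85,"dy": 0.158,"dz": 0,"ax": 0,"ay": 0,"az": 0,"gripper": 1},{"dx": -0.85,"dy": 0.158,"dz": 0,"ax": 0,"ay": 0,"az": 0,"gripper": 1},{"dx": -0.85,"dy": 0.158,"dz": 0,"ax": 0,"ay": 0,"az": 0,"gripper": 1},{"dx": -0.85,"dy": 0.158,"dz": 0,"ax": 0,"ay": 0,"az": 0,"gripper": 1},{"dx": -0.85,"dy": 0.158,"dz": 0,"ax": 0,"ay": 0,"az": 0,"gripper": 1},{"dx": -0.85,"dy": 0.158,"dz": 0,"ax": 0,"ay": 0,"az": 0,"gripper": 1}])

```text
clock: 31.98
eef_pos: [612.0, 38.7, 109.1]
eef_rot: [3.141, 0.0, 1.683]
wrist_force: [0.6, -0.6, -0.0]
finger_gap: 24.0
finger_force: 15.0
```

jog_arm(commands=[{"dx": 0,"dy": 0,"dz": 0.5,"ax": 0,"ay": 0,"az": 0,"gripper": 1},{"dx": 0,"dy": 0,"dz": 0.3,"ax": 0,"ay": 0,"az": 0,"gripper": 1},{"dx": 0,"dy": 0,"dz": 0,"ax": 0,"ay": 0,"az": 0,"gripper": 1},{"dx": 0,"dy": 0,"dz": 0,"ax": 0,"ay": 0,"az": 0,"gripper": 1}])

```text
clock: 32.48
eef_pos: [611.8, 40.3, 76.5]
eef_rot: [3.141, 0.0, 1.683]
wrist_force: [0.6, 0.7, -1.4]
finger_gap: 24.1
finger_force: 15.0
```

jog_arm(commands=[{"dx": 0,"dy": 0,"dz": 0.25,"ax": 0,"ay": 0,"az": 0,"gripper": 1},{"dx": 0,"dy": 0,"dz": 0.15,"ax": 0,"ay": 0,"az": 0,"gripper": 1},{"dx": 0,"dy": 0,"dz": 0.1,"ax": 0,"ay": 0,"az": 0,"gripper": 1},{"dx": 0,"dy": 0,"dz": 0.1,"ax": 0,"ay": 0,"az": 0,"gripper": 1},{"dx": 0,"dy": 0,"dz": 0.1,"ax": 0,"ay": 0,"az": 0,"gripper": 1},{"dx": 0,"dy": 0,"dz": 0.035,"ax": 0,"ay": 0,"az": 0,"gripper": 1},{"dx": 0,"dy": 0,"dz": 0,"ax": 0,"ay": 0,"az": 0,"gripper": 1},{"dx": 0,"dy": 0,"dz": 0,"ax": 0,"ay": 0,"az": 0,"gripper": 1}])

```text
clock: 33.48
eef_pos: [611.6, 39.8, 46.9]
eef_rot: [3.141, 0.0, 1.683]
wrist_force: [-4.0, -0.4, 6.6]
finger_gap: 23.9
finger_force: 15.0
```

jog_arm(commands=[{"dx": 0,"dy": 0,"dz": 0,"ax": 0,"ay": 0,"az": 0,"gripper": 0.55},{"dx": 0,"dy": 0,"dz": 0,"ax": 0,"ay": 0,"az": 0,"gripper": 0.55},{"dx": 0,"dy": 0,"dz": 0,"ax": 0,"ay": 0,"az": 0,"gripper": 0.55},{"dx": 0,"dy": 0,"dz": -0.4,"ax": 0,"ay": 0,"az": 0,"gripper": 0.5},{"dx": 0,"dy": 0,"dz": -0.9,"ax": 0,"ay": 0,"az": 0,"gripper": 0.5},{"dx": 0,"dy": 0,"dz": -0.9,"ax": 0,"ay": 0,"az": 0,"gripper": 0.5},{"dx": 0.93,"dy": -0.432,"dz": -0.9,"ax": 0,"ay": 0,"az": 0,"gripper": 0.5},{"dx": 0.93,"dy": -0.432,"dz": 0,"ax": 0,"ay": 0,"az": 0,"gripper": 0.5},{"dx": 0.93,"dy": -0.432,"dz": 0,"ax": 0,"ay": 0,"az": 0,"gripper": 0.5},{"dx": 0.93,"dy": -0.432,"dz": 0,"ax": 0,"ay": 0,"az": 0,"gripper": 0.5}])

```text
clock: 34.72
eef_pos: [525.6, 181.0, 171.6]
eef_rot: [3.14, -0.0, 1.683]
wrist_force: [-0.2, 0.5, -0.7]
finger_gap: 47.3
finger_force: 0.0
```

jog_arm(commands=[{"dx": 0.93,"dy": -0.432,"dz": 0,"ax": 0,"ay": 0,"az": 0,"gripper": 0.5},{"dx": 0,"dy": 0,"dz": 0,"ax": 0,"ay": 0,"az": 0,"gripper": 0.5},{"dx": 0,"dy": 0,"dz": 0,"ax": 0,"ay": 0,"az": 0,"gripper": 0.5}])

```text
clock: 35.1
eef_pos: [505.4, 214.7, 171.0]
eef_rot: [3.141, -0.0, 1.683]
wrist_force: [-0.2, 0.1, 0.6]
finger_gap: 47.0
finger_force: 0.0
```

```bash
python3 dish.py w10
```

```text
35.1 [505.4 214.7 171. ] [ 3.141 -0.     1.683]
[282.6  91.5] [26.2 24. ] ctr39 [452.6 316.1] yaw 78.5
```

jog_arm(commands=[{"dx": 0.889,"dy": -0.349,"dz": 0.2,"ax": 0,"ay": 0,"az": 0,"gripper": 0.6},{"dx": 0.889,"dy": -0.349,"dz": 0.2,"ax": 0,"ay": 0,"az": 0,"gripper": 0.6},{"dx": 0.889,"dy": -0.349,"dz": 0.2,"ax": 0,"ay": 0,"az": 0,"gripper": 0.6},{"dx": 0,"dy": 0,"dz": 0.8,"ax": 0,"ay": 0,"az": 0.72,"gripper": 0.6},{"dx": 0,"dy": 0,"dz": 0.8,"ax": 0,"ay": 0,"az": 0.72,"gripper": 0.6},{"dx": 0,"dy": 0,"dz": 0.6,"ax": 0,"ay": 0,"az": 0,"gripper": 0.6},{"dx": 0,"dy": 0,"dz": 0.45,"ax": 0,"ay": 0,"az": 0,"gripper": 0.6},{"dx": 0,"dy": 0,"dz": 0,"ax": 0,"ay": 0,"az": 0,"gripper": 0.6},{"dx": 0,"dy": 0,"dz": 0,"ax": 0,"ay": 0,"az": 0,"gripper": 0.6}])

```text
clock: 36.28
eef_pos: [452.0, 316.4, 41.2]
eef_rot: [3.141, -0.001, 1.431]
wrist_force: [0.6, -0.2, -0.1]
finger_gap: 37.8
finger_force: 0.0
```

jog_arm(commands=[{"dx": 0,"dy": 0,"dz": 0,"ax": 0,"ay": 0,"az": 0,"gripper": 1},{"dx": 0,"dy": 0,"dz": 0,"ax": 0,"ay": 0,"az": 0,"gripper": 1},{"dx": 0,"dy": 0,"dz": 0,"ax": 0,"ay": 0,"az": 0,"gripper": 1},{"dx": 0,"dy": 0,"dz": 0,"ax": 0,"ay": 0,"az": 0,"gripper": 1}])

```text
clock: 36.78
eef_pos: [451.7, 316.6, 41.0]
eef_rot: [3.141, -0.001, 1.431]
wrist_force: [-0.1, -1.5, 6.8]
finger_gap: 23.7
finger_force: 15.0
```

jog_arm(commands=[{"dx": 0,"dy": 0,"dz": -0.5,"ax": 0,"ay": 0,"az": 0,"gripper": 1},{"dx": 0,"dy": 0,"dz": -0.6,"ax": 0,"ay": 0,"az": -0.72,"gripper": 1},{"dx": 0,"dy": 0,"dz": -0.6,"ax": 0,"ay": 0,"az": -0.72,"gripper": 1},{"dx": -0.885,"dy": 0.4575,"dz": 0,"ax": 0,"ay": 0,"az": 0,"gripper": 1},{"dx": -0.885,"dy": 0.4575,"dz": 0,"ax": 0,"ay": 0,"az": 0,"gripper": 1},{"dx": -0.885,"dy": 0.4575,"dz": 0,"ax": 0,"ay": 0,"az": 0,"gripper": 1},{"dx": -0.885,"dy": 0.4575,"dz": 0,"ax": 0,"ay": 0,"az": 0,"gripper": 1},{"dx": -0.885,"dy": 0.4575,"dz": 0,"ax": 0,"ay": 0,"az": 0,"gripper": 1},{"dx": -0.885,"dy": 0.4575,"dz": 0,"ax": 0,"ay": 0,"az": 0,"gripper": 1},{"dx": -0.885,"dy": 0.4575,"dz": 0,"ax": 0,"ay": 0,"az": 0,"gripper": 1}])

```text
clock: 38.02
eef_pos: [606.9, 83.3, 108.2]
eef_rot: [-3.141, -0.0, 1.683]
wrist_force: [0.4, 0.4, -0.9]
finger_gap: 23.8
finger_force: 15.0
```

jog_arm(commands=[{"dx": 0,"dy": 0,"dz": 0.5,"ax": 0,"ay": 0,"az": 0,"gripper": 1},{"dx": 0,"dy": 0,"dz": 0.3,"ax": 0,"ay": 0,"az": 0,"gripper": 1},{"dx": 0,"dy": 0,"dz": 0,"ax": 0,"ay": 0,"az": 0,"gripper": 1},{"dx": 0,"dy": 0,"dz": 0,"ax": 0,"ay": 0,"az": 0,"gripper": 1}])

```text
clock: 38.52
eef_pos: [606.5, 84.9, 76.9]
eef_rot: [3.141, 0.0, 1.683]
wrist_force: [0.0, 0.1, -0.3]
finger_gap: 23.9
finger_force: 15.0
```

jog_arm(commands=[{"dx": 0,"dy": 0,"dz": 0.25,"ax": 0,"ay": 0,"az": 0,"gripper": 1},{"dx": 0,"dy": 0,"dz": 0.15,"ax": 0,"ay": 0,"az": 0,"gripper": 1},{"dx": 0,"dy": 0,"dz": 0.1,"ax": 0,"ay": 0,"az": 0,"gripper": 1},{"dx": 0,"dy": 0,"dz": 0.1,"ax": 0,"ay": 0,"az": 0,"gripper": 1},{"dx": 0,"dy": 0,"dz": 0.1,"ax": 0,"ay": 0,"az": 0,"gripper": 1},{"dx": 0,"dy": 0,"dz": 0.03,"ax": 0,"ay": 0,"az": 0,"gripper": 1},{"dx": 0,"dy": 0,"dz": 0,"ax": 0,"ay": 0,"az": 0,"gripper": 1},{"dx": 0,"dy": 0,"dz": 0,"ax": 0,"ay": 0,"az": 0,"gripper": 1}])

```text
clock: 39.52
eef_pos: [606.5, 84.4, 47.8]
eef_rot: [3.141, 0.0, 1.683]
wrist_force: [-3.9, -0.8, 7.6]
finger_gap: 24.0
finger_force: 15.0
```

jog_arm(commands=[{"dx": 0,"dy": 0,"dz": 0,"ax": 0,"ay": 0,"az": 0,"gripper": 0.55},{"dx": 0,"dy": 0,"dz": 0,"ax": 0,"ay": 0,"az": 0,"gripper": 0.55},{"dx": 0,"dy": 0,"dz": 0,"ax": 0,"ay": 0,"az": 0,"gripper": 0.55},{"dx": 0,"dy": 0,"dz": -0.4,"ax": 0,"ay": 0,"az": 0,"gripper": 0.5},{"dx": 0,"dy": 0,"dz": -0.9,"ax": 0,"ay": 0,"az": 0,"gripper": 0.5},{"dx": 0,"dy": 0,"dz": -0.9,"ax": 0,"ay": 0,"az": 0,"gripper": 0.5},{"dx": -0.9,"dy": 0,"dz": -0.9,"ax": 0,"ay": 0,"az": 0,"gripper": 0.5},{"dx": -0.9,"dy": 0,"dz": 0,"ax": 0,"ay": 0,"az": 0,"gripper": 0.5},{"dx": -0.9,"dy": 0,"dz": 0,"ax": 0,"ay": 0,"az": 0,"gripper": 0.5},{"dx": -0.9,"dy": 0,"dz": 0,"ax": 0,"ay": 0,"az": 0,"gripper": 0.5}])

```text
clock: 40.78
eef_pos: [622.6, -59.9, 172.5]
eef_rot: [3.14, 0.0, 1.683]
wrist_force: [1.1, -0.5, -0.2]
finger_gap: 46.8
finger_force: 0.0
```

jog_arm(commands=[{"dx": 0,"dy": 0,"dz": 0,"ax": 0,"ay": 0,"az": 0,"gripper": 0.5},{"dx": 0,"dy": 0,"dz": 0,"ax": 0,"ay": 0,"az": 0,"gripper": 0.5}])

```text
clock: 41.02
eef_pos: [622.4, -58.1, 171.7]
eef_rot: [3.141, -0.0, 1.683]
wrist_force: [0.4, -1.0, -0.2]
finger_gap: 47.2
finger_force: 0.0
```

```bash
python3 - <<'E'
from h import *
c=snap('wrist'); s=snap('side'); t=snap('top')
a=cv2.resize(c['image'][0:260,180:500],None,fx=1.5,fy=1.5,interpolation=2)
b=cv2.resize(s['image'][80:280,200:400],(300,300)); d=cv2.resize(t['image'][140:290,160:500],(480,200))
o=np.zeros((595,790,3),np.uint8); o[:390,:480]=a; o[:300,485:785]=b; o[393:593,:480]=d
cv2.imwrite('pics/f.png',o[:,:,::-1])
E
```

```text
(no output)
```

View pics/f.png

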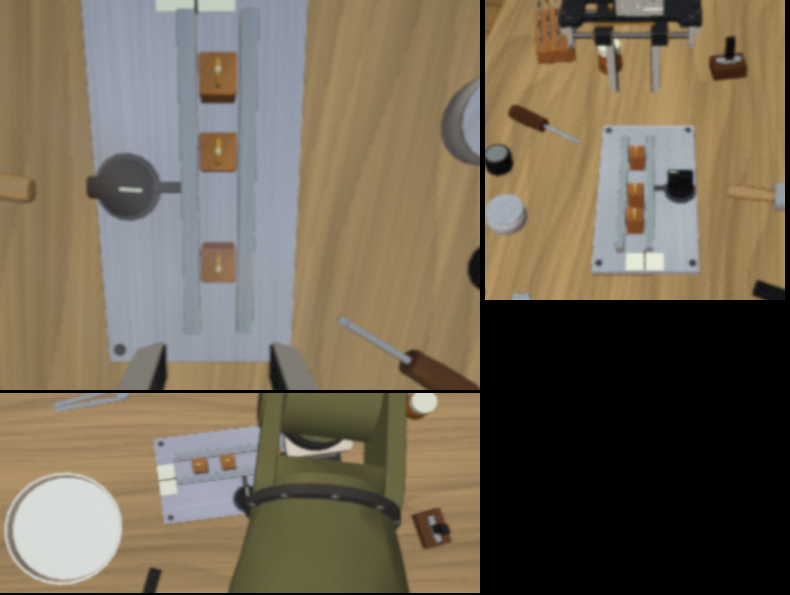

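The wrist view shows three upright blocks in the channel at (218,75), (218,152) and (218,262). The dish is empty, the pointer is on the mark, and the gauge is in its rest.

```bash
python3 -c "
from cell import job
print(job.sign_off())"
```

```text
the job is handed in; nothing more can be done
None
```

The job is handed in: the fence is on its mark, the gauge stood on the channel floor and is back in its rest, and all three blocks stand upright in the channel; the sign-off gave no verdict.

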